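# Make up two kit trays for the soil practical

### The arm

A 6-joint arm with a two-finger parallel gripper is mounted at the origin on the work surface. World frame = base frame: x ahead of the robot, y to its left, z up, the work surface at z = 0. Lengths are in mm, angles in rad, forces in N, time in s.
With the tool pointing down it reaches from about 350 to 875 mm from the base axis. Payload 4.2 kg.
Tool frame: the origin (TCP) lies midway between the tips of the shut fingers; the grasp point (between the pads) lies 19 mm behind it; y points along the fingers, x is the direction in which the jaws open and shut, and the axes are right-handed (so a half turn about y gives the same grasp; the last joint's range is limited). The gripper opens to 85 mm and grips with 20 to 120 N. Pads are 22 mm wide; open, the fingers measure 114 mm over their backs; the gripper's body (76 mm by 85 mm) begins 54 mm behind the grasp point. The pads swing forward as they close: fully open they stand 13 mm farther back than shut.
Start: joints at [1.434, 0.385, 0.008, 0, -1.194, -0.259], TCP at [240.933, 576.672, 231.312] pointing down, gripper open.
Joint ranges: [-3.14, 3.14], [-1.21, 2.06], [-1.07, 1.41], [-3.16, 2.05], [-2.99, -0.16], [-3.1, 3.1]. Speed limits (rad/s): [2.79, 2.79, 3.14, 3.14, 3.14, 3.14].

### API

Orientations are given as a unit quaternion [x, y, z, w].
In Python, from bench import read_state, get_image, job_done gives the robot as it stands.
- The arm moves only by the tool play_rows, never from a script. Its argument "series" is a list of rows, each a list of 7 numbers: the shift along the tool's x, y, z in m, then the turn, a rotation vector about the tool's x, y, z in rad, then the finger opening in m, from 0 to 0.0854. In form: [[x, y, z, wx, wy, wz, claw], ...]. A call has 1 to 10 rows; each row shifts and turns the pose as measured when the row begins, along the tool's axes as they then stand; what a row does not reach is not made up. A row lasts 1/10 s, in which the tool goes at most 50 mm and 8.59 degrees, less where a joint would pass 70% of its speed; a pose out of reach is approached as far as the arm can. A call with a gripper value outside its range is refused whole. The fingers move at their own pace and stop on an object; the grip force is fixed at half the most. Time passes only in rows, so rows that do not move let the fingers close. It gives the time, the measured TCP pose, the force and the opening at its end, in the units of the state.
- read_state(): the state, without advancing time (a new reading comes with each control period).
- get_image(name): name is "scene" or "side" or "wrist"; returns a dict with "color" (384x512x3 uint8, red, green, blue), "intrinsics" (3x3 intrinsics, pixels), "origin" and "orientation" of the camera in the world. Camera axes: x right, y down, z forward; pixel columns grow to the right and rows downward; lengths in mm; the calibration is good to about 2 mm. A picture is of the moment at which its call begins. There is no depth.
- job_done(): hands the job in, once; it reports no verdict.
The state is a dict: "clock": time; "joints": joint angles; "joint_vel": joint speeds; "joint_efforts": joint torques, N m; "position": TCP position; "ee_rot": TCP orientation; "contact_force": force on the tool from outside, world axes, zero at the start; "wrist_torque": the same for the moment, N m; "gripper_width": finger opening in mm.
Only numpy, scipy, OpenCV 4.12 (cv2) and the standard library are available. Lean on these libraries where they do the work, as an engineer would, in place of code of your own. Each camera call takes 0.05 s, during which the arm holds its last target. There are 200 camera calls.

### The job

Make up the two trays for the soil practical: the blue tray is the field kit and gets the empty sample tin and the scoop, the yellow tray is the bench kit and gets the full sample tin, the orange beaker and the palette knife. The two closed tins look alike and the dots on their lids do not say which is full: you can only tell by the weight as you lift one. Stand the tins and the beaker upright on the tray floor, each in a square compartment of its own, lay each tool flat in its tray's long trough, and leave the yellow can, the wash bottle and the mortar where they stand.

Things in the scene. Friction and masses are not known exactly. Their poses are not given: they have to be found in the camera images.
- yellow_tray: a fixed shallow yellow plastic kit tray, 170 mm (its x) by 188 mm (its y) by 18 mm high, outer and inner walls 4 mm thick and all 18 mm high, floor 4 mm thick. Origin: centre of its underside. Three compartments: a long trough on its -x side, clear 70 by 180 mm, centred at x -46 mm, y 0; and two square compartments on its +x side, clear 88 by 88 mm, centred at x +37 mm, y +46 mm and x +37 mm, y -46 mm
- blue_tray: a fixed shallow blue plastic kit tray, 170 mm (its x) by 188 mm (its y) by 18 mm high, outer and inner walls 4 mm thick and all 18 mm high, floor 4 mm thick. Origin: centre of its underside. Three compartments: a long trough on its -x side, clear 70 by 180 mm, centred at x -46 mm, y 0; and two square compartments on its +x side, clear 88 by 88 mm, centred at x +37 mm, y +46 mm and x +37 mm, y -46 mm
- tin_green_mid (a point): one of the two round aluminium sample tins with slip-on lid, the one with a green dot (26 mm) on the lid: body 60 mm across, the lid (its top 16 mm) 62 mm, 60 mm tall in all. One of the two tins is full of damp soil (300 to 420 g), the other is empty (45 to 65 g); nothing but the weight tells which, and the dots do not. The lid is firmly on. This point: its centre, 30 mm up; z up
- tin_black_mid (a point): one of the two round aluminium sample tins with slip-on lid, the one with a black dot (26 mm) on the lid: body 60 mm across, the lid (its top 16 mm) 62 mm, 60 mm tall in all. One of the two tins is full of damp soil (300 to 420 g), the other is empty (45 to 65 g); nothing but the weight tells which, and the dots do not. The lid is firmly on. This point: its centre, 30 mm up; z up
- beaker_mid (a point): an orange plastic beaker, open, 56 mm across, 62 mm tall, about 45 g, with a small pouring lip. This point: its centre, 31 mm up; z up
- scoop_grip (a point): a steel hand scoop with a straight black handle, 160 mm long: handle 98 mm long, 18 mm wide, 22 mm high; blade a steel trough 60 mm long, 48 mm wide, 17 mm high; about 90 g; reaches 70 mm from this point to the handle's end and 90 mm to the blade's tip; lies flat along its x axis. This point: middle of the handle's grip, 11 mm up, near its balance point; x towards the blade, z up
- knife_grip (a point): a palette knife with a straight wooden handle, 156 mm long: handle 90 mm long, 18 mm wide, 22 mm high; flat steel blade 20 mm wide, 2 mm thick, close to the surface; about 70 g; reaches 65 mm from this point to the handle's end and 91 mm to the blade's tip; lies flat along its x axis. This point: middle of the handle's grip, 11 mm up, near its balance point; x towards the blade, z up
- can_mid (a point): a closed yellow food can, 74 mm across, 108 mm tall, not needed. This point: its centre, 54 mm up
- wash_bottle_mid (a point): a white wash bottle with red cap and spout, 64 mm across, 172 mm tall, not needed; its spout reaches 48 mm out. This point: on its axis, 65 mm up
- mortar_mid (a point): a white porcelain mortar with its pestle, 92 mm across, 48 mm tall (pestle to 76 mm), not needed. This point: on its axis, 24 mm up

How it is judged (in metres and radians):
At the end, for the whole second after the job is handed in: Full tin and beaker in the yellow tray's squares, empty tin in a blue square: upright within 7 deg, on the floor, within 18 mm of the square's centre each way. Knife in the yellow trough, scoop in the blue: flat, on the floor, along it within 20 deg, grip within 35 mm of its middle. All at rest (((x of tin_green_mid in the frame of yellow_tray between 0.019 and 0.055 m and z of tin_green_mid in the frame of yellow_tray between 0.029 and 0.039 m and angle between each of tin_green_mid, tin_black_mid's own z axis and vertical below 0.12 rad and linear speed of each of tin_green, tin_black below 0.02 m/s and (y of tin_green_mid in the frame of yellow_tray between 0.028 and 0.064 m or y of tin_green_mid in the frame of yellow_tray between -0.064 and -0.028 m) and contact force between tin_green and yellow_tray above 1.8 N and x of tin_black_mid in the frame of blue_tray between 0.019 and 0.055 m and z of tin_black_mid in the frame of blue_tray between 0.029 and 0.039 m and (y of tin_black_mid in the frame of blue_tray between 0.028 and 0.064 m or y of tin_black_mid in the frame of blue_tray between -0.064 and -0.028 m)) or (x of tin_black_mid in the frame of yellow_tray between 0.019 and 0.055 m and z of tin_black_mid in the frame of yellow_tray between 0.029 and 0.039 m and angle between each of tin_black_mid, tin_green_mid's own z axis and vertical below 0.12 rad and linear speed of each of tin_black, tin_green below 0.02 m/s and (y of tin_black_mid in the frame of yellow_tray between 0.028 and 0.064 m or y of tin_black_mid in the frame of yellow_tray between -0.064 and -0.028 m) and contact force between tin_black and yellow_tray above 1.8 N and x of tin_green_mid in the frame of blue_tray between 0.019 and 0.055 m and z of tin_green_mid in the frame of blue_tray between 0.029 and 0.039 m and (y of tin_green_mid in the frame of blue_tray between 0.028 and 0.064 m or y of tin_green_mid in the frame of blue_tray between -0.064 and -0.028 m))) and x of beaker_mid in the frame of yellow_tray between 0.019 and 0.055 m and z of beaker_mid in the frame of yellow_tray between 0.03 and 0.04 m and angle between beaker_mid's own z axis and vertical below 0.12 rad and linear speed of each of beaker, knife, scoop below 0.02 m/s and (y of beaker_mid in the frame of yellow_tray between 0.028 and 0.064 m or y of beaker_mid in the frame of yellow_tray between -0.064 and -0.028 m) and x of knife_grip in the frame of yellow_tray between -0.074 and -0.018 m and y of knife_grip in the frame of yellow_tray between -0.035 and 0.035 m and z of knife_grip in the frame of yellow_tray between 0.01 and 0.02 m and angle between each of knife_grip, scoop_grip's own z axis and vertical below 0.15 rad and angle between the x axis of knife_grip and the y axis of yellow_tray, either way round below 0.35 rad and x of scoop_grip in the frame of blue_tray between -0.074 and -0.018 m and y of scoop_grip in the frame of blue_tray between -0.035 and 0.035 m and z of scoop_grip in the frame of blue_tray between 0.01 and 0.02 m and angle between the x axis of scoop_grip and the y axis of blue_tray, either way round below 0.35 rad); the robot touches nothing.
It fails at once if the can is pushed more than 25 mm from its place or tipped (distance of can_mid from where it was at the start of the episode above 0.025 m or angle between can_mid's own z axis and vertical above 0.35 rad).
It fails at once if the wash bottle is pushed more than 25 mm from its place or tipped (distance of wash_bottle_mid from where it was at the start of the episode above 0.025 m or angle between wash_bottle_mid's own z axis and vertical above 0.35 rad).
It fails at once if the mortar is pushed more than 25 mm from its place or tipped (distance of mortar_mid from where it was at the start of the episode above 0.025 m or angle between mortar_mid's own z axis and vertical above 0.35 rad).
It also fails if it takes over 122 s, if anything falls off the work surface, if the arm or the gripper's body presses on something with over 40 N, if the wrist force passes 120 N, or if a joint passes its speed limit or range.

## Working session

There is one attempt and no reset: what is moved stays moved. The work goes in short steps, Python scripts to look and compute and a tool call to move; the robot and the scene stay as the last step left them, time stands still between calls to the robot, and variables do not carry over. Pictures are saved under pics/ and viewed, about 12 in all and at most 16, crops included, and the job is handed in when it is done.

Besides the shell and the picture viewer there is one more tool, called by a JSON object that holds its "name" and its "arguments". play_rows: Moves the arm, as the interface text tells. Its arguments: {"type":"object","properties":{"series":{"type":"array","items":{"type":"array","items":{"type":"number"}}}},"required":["series"]}

```bash
mkdir -p pics; ls; cat > h.py <<'E'
import numpy as np, cv2
from scipy.spatial.transform import Rotation as R
from bench import read_state, get_image, job_done
def snap(n,f):
    d=get_image(n); cv2.imwrite('pics/'+f,cv2.cvtColor(d['color'],cv2.COLOR_RGB2BGR)); 
    np.savez('pics/'+f[:-4]+'.npz',**{k:np.asarray(v) for k,v in d.items()}); return d
def load(f): return dict(np.load('pics/'+f+'.npz'))
def ray(d,uv):
    K=np.array(d['intrinsics']);q=R.from_quat(d['orientation']).as_matrix()
    v=q@np.linalg.solve(K,np.array([uv[0],uv[1],1.])); return np.array(d['origin']),v
def onz(d,uv,z):
    o,v=ray(d,uv); return o+v*(z-o[2])/v[2]
def proj(d,p):
    q=R.from_quat(d['orientation']).as_matrix(); c=q.T@(np.array(p)-np.array(d['origin'])); k=np.array(d['intrinsics'])@c; return k[:2]/k[2]
E
python3 - <<'E'
from h import *
for n in ['scene','side','wrist']:
    d=snap(n,n+'0.png'); print(n,d['origin'],d['orientation'],d['intrinsics'])
print(read_state())
E
```

```text
pics
scene [1443.58682614  401.70748968 1425.0606894 ] [ 0.50011278  0.81391332 -0.25182612 -0.15497069] [[492.17719031   0.         260.72618752]
 [  0.         492.17719031 193.82711991]
 [  0.           0.           1.        ]]
side [489.13261579 981.08320884 840.02861532] [-0.05127104  0.89466511 -0.44244613  0.03445365] [[395.71536798   0.         253.016883  ]
 [  0.         395.71536798 194.90331102]
 [  0.           0.           1.        ]]
wrist [301.7663737  552.24569661 372.11762579] [-0.5496634   0.8250915   0.10836348 -0.07315402] [[281.70809357   0.         252.59150893]
 [  0.         281.70809357 191.32538133]
 [  0.           0.           1.        ]]
{'clock': 0.15, 'joints': array([ 1.43359903e+00,  3.85327596e-01,  6.92829729e-03, -3.28886487e-04,
       -1.19403230e+00, -2.58623376e-01]), 'joint_vel': array([-0.00111259, -0.00112633,  0.00652068,  0.00437308,  0.00052135,
       -0.00081743]), 'joint_efforts': array([-7.12394444e-05, -3.92676795e+01,  1.88581914e+01,  4.18861091e+00,
       -3.41928346e-03, -1.36132332e-07]), 'position': array([240.7854545 , 576.26275293, 230.50343793]), 'ee_rot': array([ 0.39235772, -0.58821258,  0.58893502, -0.39142935]), 'contact_force': array([-0.11939747,  0.55093655, -0.32328225]), 'wrist_torque': array([-0.04207212, -0.01330359,  0.01325803]), 'gripper_width': 85.15123954298444}
```

View images.

View pics/scene0.png

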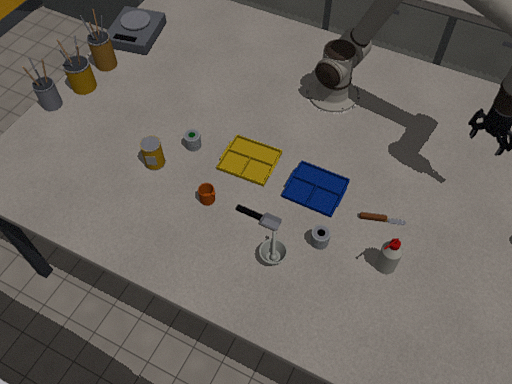

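View pics/side0.png

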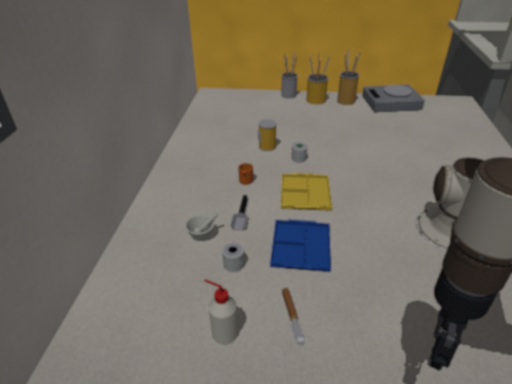

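```bash
cat > m.py <<'E'
from h import *
rng={'yel':((20,120,90),(33,255,255)),'blu':((105,150,60),(125,255,255)),'ora':((3,150,90),(14,255,255)),'red':((0,180,110),(4,255,255)),'grn':((60,40,30),(95,255,200)),'blk':((0,0,0),(180,255,45))}
for n in ['scene','side']:
    d=load(n+'0'); hsv=cv2.cvtColor(d['color'],cv2.COLOR_RGB2HSV)
    for k,(a,b) in rng.items():
        m=cv2.inRange(hsv,a,b); c,_=cv2.findContours(m,cv2.RETR_EXTERNAL,cv2.CHAIN_APPROX_NONE)
        for q in c:
            if cv2.contourArea(q)<10: continue
            M=cv2.moments(q); u=(M['m10']/M['m00'],M['m01']/M['m00'])
            z={'yel':18,'blu':18,'ora':31,'grn':60,'blk':60}.get(k,60)
            w=onz(d,u,z)
            if not(0<w[0]<950 and -800<w[1]<700): continue
            w2=np.array([onz(d,p[0],z if z<60 or k!='blk' else 22)[:2] for p in q],np.float32)
            print(n,k,'px',np.round(u,1),'A',cv2.contourArea(q),'w',np.round(w[:2]),'z%d'%z,'z22',np.round(onz(d,u,22)[:2]),'rect',[np.round(t) for t in cv2.minAreaRect(w2)])
E
python3 m.py
python3 - <<'E'
from h import *
a=cv2.imread('pics/scene0.png')[110:280,130:420]; cv2.imwrite('pics/sc_crop.png',cv2.resize(a,None,fx=2.75,fy=2.75,interpolation=cv2.INTER_CUBIC))
E
```

```text
scene yel px [157.6 158.1] A 128.5 w [ 613. -440.] z18 z22 [ 615. -437.] rect [array([ 613., -443.]), array([95., 49.]), np.float64(45.0)]
scene yel px [249.3 158.7] A 1913.0 w [ 464. -140.] z18 z22 [ 467. -139.] rect [array([ 465., -143.]), array([180., 199.]), np.float64(2.0)]
scene blu px [315.1 188.3] A 2006.5 w [477. 126.] z18 z22 [480. 127.] rect [array([471., 123.]), array([198., 169.]), np.float64(89.0)]
scene ora px [204.2 190.5] A 79.0 w [ 667. -209.] z31 z22 [ 662. -213.] rect [array([ 661., -203.]), array([54., 62.]), np.float64(8.0)]
scene red px [395.4 243.3] A 43.5 w [586. 443.] z60 z22 [563. 444.] rect [array([599., 439.]), array([23., 56.]), np.float64(63.0)]
scene grn px [191.1 134.4] A 23.5 w [ 489. -367.] z60 z22 [ 463. -388.] rect [array([ 489., -367.]), array([21., 25.]), np.float64(83.0)]
scene blk px [320.9 232.3] A 30.5 w [655. 218.] z60 z22 [633. 213.] rect [array([633., 213.]), array([23., 20.]), np.float64(23.0)]
scene blk px [248.5 212.1] A 128.0 w [692. -23.] z60 z22 [671. -35.] rect [array([672., -36.]), array([93., 23.]), np.float64(89.0)]
side yel px 
[... 638 characters left out ...]
ay([25., 28.]), np.float64(10.0)]
side blk px [232.1 249.3] A 18.5 w [654. 218.] z60 z22 [662. 181.] rect [array([662., 180.]), array([18., 16.]), np.float64(6.0)]
side blk px [463.4 295.6] A 5077.5 w [ 73. 313.] z60 z22 [ 52. 281.] rect [array([ 37., 282.]), array([479., 164.]), np.float64(66.0)]
side blk px [441.  207.1] A 12.0 w [ 42. -30.] z60 z22 [ 20. -80.] rect [array([ 16., -67.]), array([12., 57.]), np.float64(17.0)]
side blk px [243.3 204.1] A 42.5 w [652.  17.] z60 z22 [659. -30.] rect [array([659., -31.]), array([85., 12.]), np.float64(89.0)]
side blk px [438.2 185.7] A 147.0 w [  23. -145.] z60 z22 [  -0. -200.] rect [array([  -5., -218.]), array([211.,  25.]), np.float64(73.0)]
```

View pics/sc_crop.png

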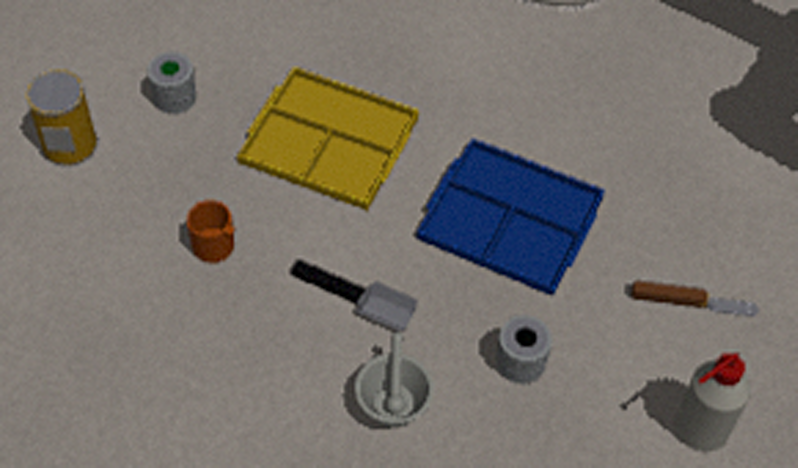

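```bash
python3 - <<'E'
from h import *
d=load('scene0'); C=lambda u,v:(130+u/2.75,110+v/2.75)
P=lambda s,u,v,z:print(s,np.round(onz(d,C(u,v),z)[:2]))
for n,q in [('Y',[(295,70),(418,113),(370,208),(238,158)]),('B',[(473,142),(603,190),(552,292),(416,237)])]:
    w=np.array([onz(d,C(*p),18)[:2] for p in q]); print(n,np.round(w),'c',w.mean(0).round(), 'ang y',[np.degrees(np.arctan2(*( (b-a)[::1]))) .round(1)for a,b in[(w[0],w[1]),(w[3],w[2])]], 'ang x',[np.degrees(np.arctan2((b-a)[1],(b-a)[0])).round(1) for a,b in[(w[0],w[3]),(w[1],w[2])]])
P('beaker rim',210,218,62);P('beaker bot',213,245,0)
P('mortar rim',393,385,48);P('pestle tip',395,335,76);P('mort bottom',392,410,0)
P('scoop end',293,268,15);P('scoop neck',362,297,15);P('blade tip',405,318,8)
P('knife end',628,290,15);P('knife neck',707,298,15);P('knife tip',757,310,2)
P('bottle base',708,430,0);P('cap',735,362,160);P('spout',705,380,165);P('can top',57,88,108)
d=load('side0')
for s,p,z in [('beaker rim',(245.5,167),62),('scoop end',(245,197),15),('neck',(241,213),15),('tip',(238,229),5),('knife end',(287,290),15),('neck',(294,318),15),('ktip',(300,342),2),('mortar rim',(201,224),48),('grn',(300,145),60),('bot cap',(221,290),165),('spout',(206,281),165)]: print(s,np.round(onz(d,p,z)[:2]))
E
```

```text
Y [[ 386. -232.]
 [ 378.  -49.]
 [ 547.  -37.]
 [ 553. -227.]] c [ 466. -136.] ang y [np.float64(-2.4), np.float64(-1.9)] ang x [np.float64(2.0), np.float64(4.2)]
B [[390.  37.]
 [386. 218.]
 [559. 218.]
 [561.  35.]] c [474. 127.] ang y [np.float64(-1.3), np.float64(-0.6)] ang x [np.float64(-0.6), np.float64(0.0)]
beaker rim [ 677. -192.]
beaker bot [ 677. -194.]
mortar rim [776. 107.]
pestle tip [731.  87.]
mort bottom [783. 110.]
scoop end [670. -82.]
scoop neck [668.  13.]
blade tip [668.  71.]
knife end [512. 300.]
knife neck [479. 390.]
knife tip [459. 450.]
bottle base [640. 448.]
cap [641. 443.]
spout [679. 422.]
can top [ 617. -447.]
beaker rim [ 673. -191.]
scoop end [661. -77.]
neck [662.   8.]
tip [662.  75.]
knife end [496. 306.]
neck [475. 390.]
ktip [458. 445.]
mortar rim [768. 111.]
grn [ 484. -369.]
bot cap [636. 444.]
spout [673. 423.]
```

```bash
cat > g.py <<'E'
import sys
from h import *
def go(x,y,z,yaw):  # yaw deg of tool x axis in world, tool y down
    s=read_state(); M=R.from_quat(s['ee_rot'])
    c,t=np.cos(np.radians(yaw)),np.sin(np.radians(yaw))
    T=R.from_matrix(np.array([[c,0,-t],[t,0,c],[0,-1,0]]))
    d=M.inv().apply(np.array([x,y,z])-s['position'])
    mx=M.apply([1,0,0]); print('at',s['position'].round(1),'yaw',np.degrees(np.arctan2(mx[1],mx[0])).round(1),'tilt',M.apply([0,1,0]).round(3),'shift mm',d.round(1),'rot',(M.inv()*T).as_rotvec().round(3),'j',s['joints'].round(2),'F',s['contact_force'].round(2),'w',s['gripper_width'].round(1),'t',s['clock'])
if __name__=='__main__': go(*map(float,sys.argv[1:]))
E
python3 g.py 655 218 200 0; python3 g.py 655 218 200 180
```

```text
Traceback (most recent call last):
  File "g.py", line 9, in <module>
    if __name__=='__main__': go(*map(float,sys.argv[1:]))
                             ~~^^^^^^^^^^^^^^^^^^^^^^^^^^
  File "g.py", line 8, in go
    mx=M.apply([1,0,0]); print('at',s['position'].round(1),'yaw',np.degrees(np.arctan2(mx[1],mx[0])).round(1),'tilt',M.apply([0,1,0]).round(3),'shift mm',d.round(1),'rot',(M.inv()*T).as_rotvec().round(3),'j',s['joints'].round(2),'F',s['contact_force'].round(2),'w',s['gripper_width'].round(1),'t',s['clock'])
                                                                                                                                                                                                                                                                         ^^^^^^^^^^^^^^^^^^^^^^^^
AttributeError: 'float' object has no attribute 'round'
Traceback (most recent call last):
  File "g.py", line 9, in <module>
    if __name__=='__main__': go(*map(float,sys.argv[1:]))
                             ~~^^^^^^^^^^^^^^^^^^^^^^^^^^
  File "g.py", line 8, in go
    mx=M.apply([1,0,0]); print('at',s['position'].round(1),'yaw',np.degrees(np.arctan2(mx[1],mx[0])).round(1),'tilt',M.apply([0,1,0]).round(3),'shift mm',d.round(1),'rot',(M.inv()*T).as_rotvec().round(3),'j',s['joints'].round(2),'F',s['contact_force'].round(2),'w',s['gripper_width'].round(1),'t',s['clock'])
                                                                                                                                                                                                                                                                         ^^^^^^^^^^^^^^^^^^^^^^^^
AttributeError: 'float' object has no attribute 'round'
```

```bash
sed -i "s/s\['gripper_width'\].round(1)/round(s['gripper_width'],1)/; s/s\['clock'\])/round(s['clock'],2))/" g.py
python3 g.py 655 218 200 0; python3 g.py 486 363 150 20|grep -o 'shift.*j'
```

```text
at [240.8 576.3 230.5] yaw -112.7 tilt [-0.001 -0.002 -1.   ] shift mm [170.7  30.9 520.3] rot [ 2.000e-03 -1.967e+00  1.000e-03] j [ 1.43  0.39  0.01 -0.   -1.19 -0.26] F [-0.12  0.55 -0.32] w 85.2 t 0.15
shift mm [102.1  80.7 308.5] rot [ 2.000e-03 -2.316e+00  1.000e-03] j
```

{"name": "play_rows", "arguments": {"series": [[0, 0, 0, 0, 0.14, 0, 0.0854], [0, 0, 0, 0, 0.14, 0, 0.0854], [0, 0, 0, 0, 0.14, 0, 0.0854], [0, 0, 0, 0, 0.14, 0, 0.0854], [0, 0, 0, 0, 0.14, 0, 0.0854], [0, 0, 0, 0, 0.126, 0, 0.0854]]}}

```text
clock: 0.75
position: [240.2, 574.8, 227.4]
ee_rot: [0.112, -0.696, 0.701, -0.11]
contact_force: [-0.6, 0.3, -1.0]
gripper_width: 85.2
```

```bash
python3 g.py 486 363 130 200
```

```text
at [240.2 574.8 227.4] yaw -161.9 tilt [-0.003 -0.007 -1.   ] shift mm [-168.4   98.3  277.1] rot [-0.006 -0.034  0.005] j [ 1.43  0.39  0.   -0.   -1.19 -1.12] F [-0.57  0.35 -0.98] w 85.2 t 0.75
```

{"name": "play_rows", "arguments": {"series": [[-0.021, 0.01, 0.0346, 0, -0.01, 0, 0.0854], [-0.021, 0.01, 0.0346, 0, -0.01, 0, 0.0854], [-0.021, 0.01, 0.0346, 0, -0.01, 0, 0.0854], [-0.021, 0.01, 0.0346, 0, 0, 0, 0.0854], [-0.021, 0.01, 0.0346, 0, 0, 0, 0.0854], [-0.021, 0.01, 0.0346, 0, 0, 0, 0.0854], [-0.021, 0.01, 0.0346, 0, 0, 0, 0.0854], [-0.021, 0.01, 0.0346, 0, 0, 0, 0.0854], [0, 0, 0, 0, 0, 0, 0.0854]]}}

```text
clock: 1.65
position: [496.8, 362.0, 141.6]
ee_rot: [0.126, -0.693, 0.699, -0.12]
contact_force: [0.3, 0.5, -0.1]
gripper_width: 85.7
```

```bash
python3 g.py 486 363 130 200; python3 -c "
from h import *
d=snap('wrist','w1.png')
for p in [(486,363,22),(510,302,22)]: print(proj(d,p))"
```

```text
at [496.8 362.  141.6] yaw -160.0 tilt [-0.007 -0.009 -1.   ] shift mm [ 9.7 11.7 -4.7] rot [-0.007 -0.     0.009] j [ 0.89  0.45 -0.13  0.   -1.   -0.54] F [ 0.25  0.45 -0.08] w 85.7 t 1.65
[262.5137194  191.07827158]
[261.33935299 120.78728003]
```

View pics/w1.png

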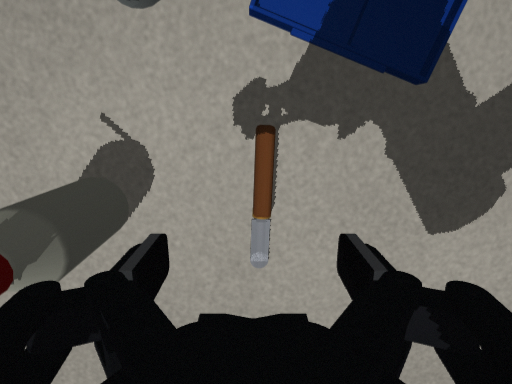

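```bash
python3 -c "
from h import *
d=load('w1')
e=onz(d,(266,125),20);n=onz(d,(262,217),18);t=onz(d,(259.5,266),3)
print(e,n,t,np.linalg.norm(n-e),np.linalg.norm(t-e)); v=(n-e)/np.linalg.norm(n-e);print(e+65*v,np.degrees(np.arctan2(v[1],v[0])))
for q in [(251,12),(418,80)]: print('blue corner',onz(d,q,18))"
```

```text
[504.61761195 304.02925118  20.        ] [476.5524905 389.1739302  18.       ] [456.5191168  448.82316305   3.        ] 89.6731141871748 153.5178886968952
[484.27446996 365.74679257  18.55029012] 108.24309103745449
blue corner [548.85369236 222.28515127  18.        ]
blue corner [391.33807299 221.35824265  18.        ]
```

{"name": "play_rows", "arguments": {"series": [[0.0107, 0, -0.008, -0.007, 0.03, 0.009, 0.0854], [0, 0.02, 0, 0, 0, 0, 0.06], [0, 0.02, 0, 0, 0, 0, 0.06], [0, 0.02, 0, 0, 0, 0, 0.06], [0, 0.02, 0, 0, 0, 0, 0.06], [0, 0.01, 0, 0, 0, 0, 0.06], [0, 0, 0, 0, 0, 0, 0.06]]}}

```text
clock: 2.4
position: [480.5, 373.0, 52.0]
ee_rot: [-0.113, 0.7, -0.696, 0.116]
contact_force: [0.0, -0.6, 0.2]
gripper_width: 59.6
```

```bash
python3 g.py 484 366 5 198.2
```

```text
at [480.5 373.   52. ] yaw -161.4 tilt [ 0.004  0.006 -1.   ] shift mm [-0.8 47.   8. ] rot [ 0.005  0.007 -0.006] j [ 0.93  0.53 -0.25 -0.   -0.78 -0.6 ] F [ 0.04 -0.62  0.21] w 59.6 t 2.4
```

{"name": "play_rows", "arguments": {"series": [[-0.001, 0.012, 0.006, 0.004, 0.006, -0.005, 0.06], [0, 0.012, 0.001, 0, 0, 0, 0.06], [0, 0.012, 0, 0, 0, 0, 0.06], [0, 0.006, 0, 0, 0, 0, 0.06], [0, 0, 0, 0, 0, 0, 0.06]]}}

```text
clock: 2.9
position: [484.8, 368.1, 8.9]
ee_rot: [-0.111, 0.699, -0.697, 0.114]
contact_force: [0.4, -0.5, -0.7]
gripper_width: 60.0
```

```bash
python3 g.py 484 366 5 198.2
```

```text
at [484.8 368.1   8.9] yaw -161.7 tilt [ 0.003  0.004 -1.   ] shift mm [1.4 3.9 1.8] rot [ 0.002  0.002 -0.004] j [ 0.92  0.59 -0.28  0.   -0.69 -0.6 ] F [ 0.4  -0.45 -0.66] w 60.0 t 2.9
```

{"name": "play_rows", "arguments": {"series": [[0.001, 0.004, 0.001, 0, 0, 0, 0.04], [0, 0, 0, 0, 0, 0, 0.02], [0, 0, 0, 0, 0, 0, 0], [0, 0, 0, 0, 0, 0, 0], [0, 0, 0, 0, 0, 0, 0], [0, 0, 0, 0, 0, 0, 0], [0, 0, 0, 0, 0, 0, 0]]}}

```text
clock: 3.6
position: [484.7, 367.4, 5.8]
ee_rot: [-0.111, 0.7, -0.696, 0.115]
contact_force: [0.7, -0.2, -0.3]
gripper_width: 16.6
```

{"name": "play_rows", "arguments": {"series": [[0, -0.01, 0, 0, 0, 0, 0], [0, -0.02, 0, 0, 0, 0, 0], [0, -0.03, 0, 0, 0, 0, 0], [0, -0.03, 0, 0, 0, 0, 0], [0, -0.02, 0, 0, 0, 0, 0], [0, 0, 0, 0, 0, 0, 0]]}}

```text
clock: 4.2
position: [484.2, 366.4, 122.1]
ee_rot: [-0.111, 0.699, -0.697, 0.115]
contact_force: [0.0, -0.3, -0.1]
gripper_width: 16.5
```

```bash
python3 g.py 419 -151 130 183
```

```text
at [484.2 366.4 122.1] yaw -161.7 tilt [ 0.005  0.004 -1.   ] shift mm [224.6 -10.4 470.6] rot [ 0.003  0.268 -0.005] j [ 0.91  0.45 -0.19  0.   -0.93 -0.6 ] F [ 0.03 -0.35 -0.07] w 16.5 t 4.2
```

{"name": "play_rows", "arguments": {"series": [[0, 0, 0, 0, 0.134, 0, 0], [0, 0, 0, 0, 0.134, 0, 0], [0.004, -0.003, 0.02, 0, 0, 0, 0], [0.007, -0.003, 0.04, 0, 0, 0, 0], [0.007, -0.002, 0.04, 0, 0, 0, 0], [0.007, 0, 0.04, 0, 0, 0, 0], [0.007, 0, 0.04, 0, 0, 0, 0], [0.007, 0, 0.04, 0, 0, 0, 0], [0.007, 0, 0.04, 0, 0, 0, 0], [0.007, 0, 0.04, 0, 0, 0, 0]]}}

```text
clock: 5.2
position: [438.9, 56.7, 124.7]
ee_rot: [-0.017, 0.708, -0.706, 0.017]
contact_force: [1.0, -0.6, -0.5]
gripper_width: 16.4
```

```bash
python3 g.py 419.7 -151 130 183
```

```text
at [438.9  56.7 124.7] yaw -177.3 tilt [ 0.     0.003 -1.   ] shift mm [ 29.1  -6.  206.5] rot [ 0.003 -0.005 -0.001] j [ 0.5   0.19 -0.57 -0.   -0.8  -0.45] F [ 1.05 -0.64 -0.5 ] w 16.4 t 5.2
```

{"name": "play_rows", "arguments": {"series": [[0.006, 0, 0.04, 0, 0, 0, 0], [0.006, 0, 0.04, 0, 0, 0, 0], [0.006, 0, 0.04, 0, 0, 0, 0], [0.006, 0, 0.04, 0, 0, 0, 0], [0.003, 0, 0.025, 0, 0, 0, 0], [0, 0, 0.01, 0, 0, 0, 0], [0, 0, 0, 0, 0, 0, 0], [0, 0, 0, 0, 0, 0, 0]]}}

```text
clock: 6.0
position: [414.0, -150.4, 121.4]
ee_rot: [-0.016, 0.708, -0.705, 0.012]
contact_force: [-0.6, 0.5, -0.1]
gripper_width: 16.4
```

```bash
python3 g.py 419.7 -151 130 183; python3 -c "
from h import *
d=snap('wrist','w2.png')"
```

```text
at [ 414.  -150.4  121.4] yaw -177.7 tilt [-0.006  0.004 -1.   ] shift mm [-5.6 -8.6  0.8] rot [ 0.004 -0.011  0.006] j [ 0.02  0.2  -0.57 -0.01 -0.8   0.03] F [-0.64  0.53 -0.06] w 16.4 t 6.0
```

View pics/w2.png

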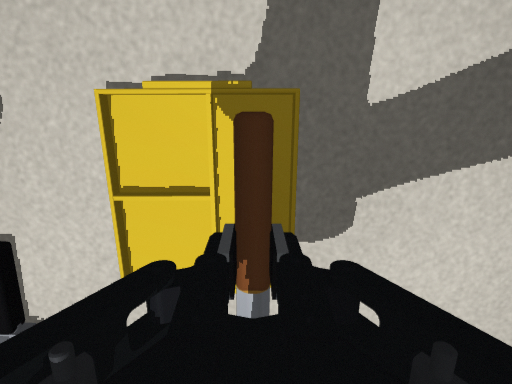

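```bash
python3 -c "
from h import *
d=load('w2')
for n,p in [('c+x-y',(96,90)),('c-x-y',(298,90)),('div mid top',(212,92)),('div T',(214,194)),('outer T',(113,198)),('outer low',(124,276))]: print(n,onz(d,p,18).round(1))"
```

```text
c+x-y [ 545.5 -229.3   18. ]
c-x-y [ 380.2 -236.2   18. ]
div mid top [ 450.7 -231.7   18. ]
div T [ 448.6 -144.6   18. ]
outer T [ 539.8 -137.2   18. ]
outer low [536.1 -57.6  18. ]
```

{"name": "play_rows", "arguments": {"series": [[-0.001, 0.015, 0.003, 0.004, -0.01, 0.006, 0], [0, 0.025, 0, 0, 0, 0, 0], [0, 0.025, 0, 0, 0, 0, 0], [0, 0.015, 0, 0, 0, 0, 0], [0, 0.005, 0, 0, 0, 0, 0], [0, 0, 0, 0, 0, 0, 0], [0, 0, 0, 0, 0, 0, 0]]}}

```text
clock: 6.75
position: [419.7, -146.5, 35.7]
ee_rot: [0.021, -0.707, 0.707, -0.026]
contact_force: [0.1, 0.4, -1.0]
gripper_width: 16.2
```

```bash
python3 g.py 415.5 -153 10.5 183
```

```text
at [ 419.7 -146.5   35.7] yaw -176.2 tilt [ 0.007 -0.    -1.   ] shift mm [ 4.8 25.2  6.2] rot [-0.     0.013 -0.007] j [ 0.03  0.34 -0.67  0.   -0.55  0.03] F [ 0.08  0.44 -0.99] w 16.2 t 6.75
```

{"name": "play_rows", "arguments": {"series": [[0.003, 0.005, 0.004, 0, 0.008, -0.004, 0], [0.001, 0.008, 0.001, 0, 0, 0, 0], [0, 0.006, 0, 0, 0, 0, 0], [0, 0.003, 0, 0, 0, 0, 0], [0, 0, 0, 0, 0, 0, 0], [0, 0, 0, 0, 0, 0, 0]]}}

```text
clock: 7.35
position: [417.5, -152.2, 13.8]
ee_rot: [0.017, -0.707, 0.707, -0.023]
contact_force: [0.6, -0.6, -0.2]
gripper_width: 16.6
```

```bash
python3 g.py 415.5 -153 10.5 183
```

```text
at [ 417.5 -152.2   13.8] yaw -176.7 tilt [ 0.008 -0.    -1.   ] shift mm [2.1 3.3 0.7] rot [-0.001  0.005 -0.008] j [ 0.02  0.39 -0.69  0.   -0.48  0.04] F [ 0.59 -0.62 -0.25] w 16.6 t 7.35
```

Lower, release with limited opening, rise, then head for the scoop.

{"name": "play_rows", "arguments": {"series": [[0, 0.003, 0, 0, 0, -0.004, 0], [0, 0, 0, 0, 0, 0, 0], [0, 0, 0, 0, 0, 0, 0.032], [0, 0, 0, 0, 0, 0, 0.032], [0, 0, 0, 0, 0, 0, 0.032], [0, -0.01, 0, 0, 0, 0, 0.032], [0, -0.025, 0, 0, 0, 0, 0.032], [0, -0.035, 0, 0, 0, 0, 0.032], [0, -0.035, 0, 0, 0, 0, 0.06], [0, -0.01, 0, 0, 0, 0, 0.06]]}}

```text
clock: 8.35
position: [416.6, -152.3, 131.5]
ee_rot: [0.02, -0.706, 0.707, -0.021]
contact_force: [0.3, 0.2, 0.2]
gripper_width: 59.0
```

```bash
python3 g.py 665 -10 130 180;  python3 -c "
from h import *
d=snap('wrist','w3.png')"
```

```text
at [ 416.6 -152.3  131.5] yaw -176.7 tilt [ 0.001 -0.001 -1.   ] shift mm [-256.2    1.6 -127.6] rot [-0.001  0.058 -0.001] j [ 0.02  0.18 -0.56  0.   -0.82  0.04] F [0.33 0.23 0.18] w 59.0 t 8.35
```

View pics/w3.png

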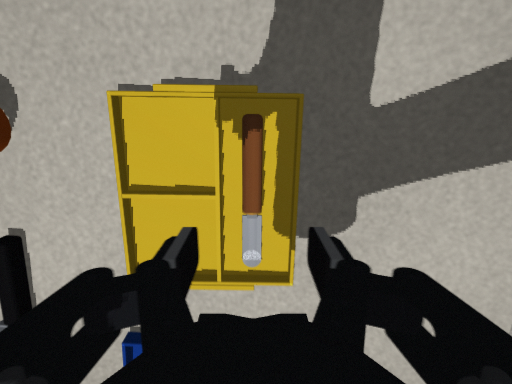

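```bash
python3 -c "
from h import *
d=load('w3')
for n,p in [('+x-y',(108,93)),('-x-y',(302,95)),('+x+y',(131,285)),('-x+y',(294,285)),('T',(219,193)),('k end',(253,115)),('k tip',(251,265))]: print(n,onz(d,p,18).round(1))"
```

```text
+x-y [ 546.1 -228.2   18. ]
-x-y [ 379.7 -236.3   18. ]
+x+y [536.3 -41.1  18. ]
-x+y [368.6 -51.1  18. ]
T [ 448.5 -144.8   18. ]
k end [ 420.7 -217.3   18. ]
k tip [414.1 -71.3  18. ]
```

{"name": "play_rows", "arguments": {"series": [[-0.02, 0, -0.01, 0, 0.04, 0, 0.06], [-0.04, 0, -0.02, 0, 0.01, 0, 0.06], [-0.04, 0, -0.02, 0, 0, 0, 0.06], [-0.04, 0, -0.02, 0, 0, 0, 0.06], [-0.04, 0, -0.02, 0, 0, 0, 0.06], [-0.04, 0, -0.02, 0, 0, 0, 0.06], [-0.02, 0, -0.01, 0, 0, 0, 0.06], [0, 0, 0, 0, 0, 0, 0.06], [0, 0, 0, 0, 0, 0, 0.06]]}}

```text
clock: 9.3
position: [659.3, -25.1, 131.8]
ee_rot: [0.001, -0.707, 0.707, -0.001]
contact_force: [-0.5, -0.0, 0.2]
gripper_width: 59.9
```

```bash
python3 g.py 665 -10 130 180;  python3 -c "
from h import *
d=snap('wrist','w4.png')"
```

```text
at [659.3 -25.1 131.8] yaw -179.9 tilt [-0.001 -0.    -1.   ] shift mm [ -5.7   1.8 -15.1] rot [-0.     0.003  0.001] j [ 0.21  0.52 -0.03  0.   -1.02 -0.2 ] F [-0.52 -0.01  0.18] w 59.9 t 9.3
```

View pics/w4.png

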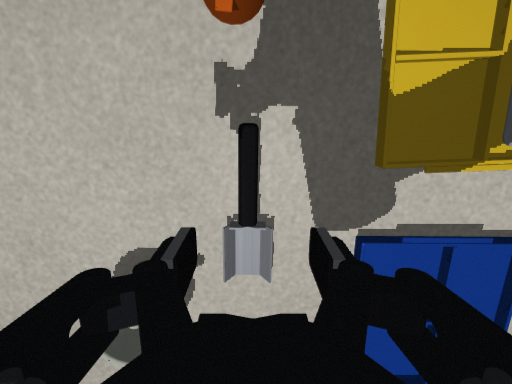

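```bash
python3 -c "
from h import *
d=load('w4')
for n,p,z in [('end',(248.5,124),20),('neck',(248,222),18),('tip',(247.5,281),6),('blue+x-y',(356,238),18),('Y+x+y',(377,165),18),('div blue',(447,246),18)]: print(n,onz(d,p,z).round(1))"
```

```text
end [663.5 -82.4  20. ]
neck [664.    9.9  18. ]
tip [664.8  82.3   6. ]
blue+x-y [557.8  26.4  18. ]
Y+x+y [545.7 -46.2  18. ]
div blue [466.7  34.7  18. ]
```

{"name": "play_rows", "arguments": {"series": [[-0.002, 0.01, -0.005, 0, 0, 0, 0.06], [-0.002, 0.02, -0.005, 0, 0, 0, 0.06], [0, 0.025, 0, 0, 0, 0, 0.06], [0, 0.025, 0, 0, 0, 0, 0.06], [0, 0.015, 0, 0, 0, 0, 0.06], [0, 0.005, 0, 0, 0, 0, 0.06], [0, 0, 0, 0, 0, 0, 0.06], [0, 0, 0, 0, 0, 0, 0.06]]}}

```text
clock: 10.15
position: [656.7, -17.7, 28.9]
ee_rot: [0.0, 0.707, -0.707, -0.002]
contact_force: [-0.2, -0.3, 0.5]
gripper_width: 60.0
```

```bash
python3 g.py 664 -12.5 5 180
```

```text
at [656.7 -17.7  28.9] yaw 179.8 tilt [-0.002  0.    -1.   ] shift mm [-7.4 23.9 -5.3] rot [ 0.    -0.003  0.002] j [ 0.22  0.63 -0.13 -0.   -0.81 -0.22] F [-0.22 -0.29  0.52] w 60.0 t 10.15
```

{"name": "play_rows", "arguments": {"series": [[-0.005, 0.006, -0.003, 0, 0, 0, 0.06], [-0.003, 0.009, -0.002, 0, 0, 0, 0.06], [0, 0.005, 0, 0, 0, 0, 0.06], [0, 0.002, 0, 0, 0, 0, 0.06], [0, 0, 0, 0, 0, 0, 0.06]]}}

```text
clock: 10.65
position: [667.2, -11.9, 7.9]
ee_rot: [0.002, 0.708, -0.707, 0.0]
contact_force: [-0.0, -0.1, 0.4]
gripper_width: 60.3
```

```bash
python3 g.py 664 -12.5 5 180
```

```text
at [667.2 -11.9   7.9] yaw 179.9 tilt [ 0.003  0.001 -1.   ] shift mm [3.2 2.9 0.6] rot [ 0.001 -0.002 -0.003] j [ 0.22  0.67 -0.12 -0.   -0.78 -0.23] F [-0.03 -0.08  0.42] w 60.3 t 10.65
```

{"name": "play_rows", "arguments": {"series": [[0.002, 0.003, 0, 0, 0, 0, 0.04], [0.001, 0, 0, 0, 0, 0, 0.02], [0, 0, 0, 0, 0, 0, 0], [0, 0, 0, 0, 0, 0, 0], [0, 0, 0, 0, 0, 0, 0], [0, 0, 0, 0, 0, 0, 0], [0, 0, 0, 0, 0, 0, 0]]}}

```text
clock: 11.35
position: [663.9, -12.0, 5.0]
ee_rot: [0.002, 0.708, -0.707, 0.0]
contact_force: [0.0, -0.4, -0.1]
gripper_width: 16.5
```

{"name": "play_rows", "arguments": {"series": [[0, -0.01, 0, 0, 0, 0, 0], [0, -0.02, 0, 0, 0, 0, 0], [0, -0.03, 0, 0, 0, 0, 0], [0, -0.03, 0, 0, 0, 0, 0], [0, -0.02, 0, 0, 0, 0, 0], [0, 0, 0, 0, 0, 0, 0]]}}

```text
clock: 11.95
position: [662.9, -12.6, 120.4]
ee_rot: [0.001, 0.707, -0.707, -0.001]
contact_force: [0.7, 0.5, -0.1]
gripper_width: 16.7
```

```bash
python3 g.py 425 117 120 180
```

```text
at [662.9 -12.6 120.4] yaw 179.8 tilt [ 0.001  0.001 -1.   ] shift mm [ 2.383e+02  2.000e-01 -1.289e+02] rot [ 0.001 -0.003 -0.001] j [ 0.22  0.54 -0.04 -0.   -1.   -0.23] F [ 0.71  0.54 -0.1 ] w 16.7 t 11.95
```

{"name": "play_rows", "arguments": {"series": [[0.018, 0, -0.01, 0, 0, 0, 0], [0.037, 0, -0.02, 0, 0, 0, 0], [0.037, 0, -0.02, 0, 0, 0, 0], [0.037, 0, -0.02, 0, 0, 0, 0], [0.037, 0, -0.02, 0, 0, 0, 0], [0.037, 0, -0.02, 0, 0, 0, 0], [0.018, 0, -0.01, 0, 0, 0, 0], [0, 0, 0, 0, 0, 0, 0], [0, 0, 0, 0, 0, 0, 0]]}}

```text
clock: 12.85
position: [430.7, 108.9, 113.9]
ee_rot: [-0.0, -0.706, 0.708, 0.004]
contact_force: [0.6, 0.2, -0.7]
gripper_width: 16.4
```

```bash
python3 g.py 425 117 120 180;  python3 -c "
from h import *
d=snap('wrist','w5.png')"
```

```text
at [430.7 108.9 113.9] yaw 179.6 tilt [-0.006 -0.002 -1.   ] shift mm [ 5.8 -6.1 -8. ] rot [-0.002 -0.007  0.006] j [ 0.61  0.22 -0.58 -0.   -0.78 -0.62] F [ 0.55  0.19 -0.69] w 16.4 t 12.85
```

View pics/w5.png

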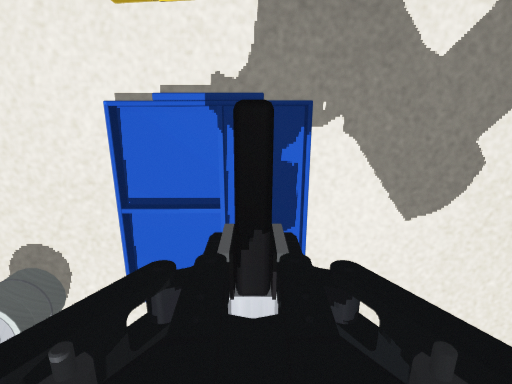

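```bash
python3 -c "
from h import *
d=load('w5')
for n,p in [('+x-y',(106,101)),('-x-y',(312,101)),('T',(223,204)),('outT',(121,209)),('out low',(128,273)),('-x low',(308,230))]: print(n,onz(d,p,18).round(1))"
```

```text
+x-y [547.8  32.3  18. ]
-x-y [382.3  33.2  18. ]
T [456.8 119.6  18. ]
outT [547.3 123.6  18. ]
out low [548.8 187.2  18. ]
-x low [380.5 144.9  18. ]
```

{"name": "play_rows", "arguments": {"series": [[0.004, 0.012, -0.004, 0, 0, 0.002, 0], [0.004, 0.022, -0.003, 0, 0, 0, 0], [0, 0.022, 0, 0, 0, 0, 0], [0, 0.012, 0, 0, 0, 0, 0], [0, 0.005, 0, 0, 0, 0, 0], [0, 0, 0, 0, 0, 0, 0], [0, 0, 0, 0, 0, 0, 0]]}}

```text
clock: 13.6
position: [430.3, 114.7, 37.8]
ee_rot: [-0.006, -0.707, 0.707, 0.006]
contact_force: [0.3, -0.9, -0.7]
gripper_width: 16.6
```

```bash
python3 g.py 421 117 10 180
```

```text
at [430.3 114.7  37.8] yaw 179.1 tilt [ 0.001 -0.    -1.   ] shift mm [ 9.3 27.8 -2.2] rot [-0.    -0.016 -0.001] j [ 0.63  0.34 -0.66  0.   -0.56 -0.64] F [ 0.3  -0.87 -0.69] w 16.6 t 13.6
```

{"name": "play_rows", "arguments": {"series": [[0.004, 0.006, -0.001, 0, -0.008, 0, 0], [0.003, 0.008, -0.001, 0, 0, 0, 0], [0.001, 0.006, 0, 0, 0, 0, 0], [0, 0.002, 0, 0, 0, 0, 0], [0, 0, 0, 0, 0, 0, 0], [0, 0, 0, 0, 0, 0, 0]]}}

```text
clock: 14.2
position: [422.9, 117.7, 15.4]
ee_rot: [0.004, 0.708, -0.706, -0.001]
contact_force: [-0.1, 0.7, -1.6]
gripper_width: 16.8
```

```bash
python3 g.py 421 117 9.5 180
```

```text
at [422.9 117.7  15.4] yaw 179.6 tilt [ 0.004  0.002 -1.   ] shift mm [1.9 5.9 0.7] rot [ 0.002 -0.007 -0.004] j [ 0.64  0.38 -0.7   0.   -0.48 -0.65] F [-0.06  0.72 -1.62] w 16.8 t 14.2
```

{"name": "play_rows", "arguments": {"series": [[0.001, 0.003, 0, 0, 0, 0, 0], [0, 0.0025, 0, 0, 0, 0, 0], [0, 0, 0, 0, 0, 0, 0], [0, 0, 0, 0, 0, 0, 0.032], [0, 0, 0, 0, 0, 0, 0.032], [0, 0, 0, 0, 0, 0, 0.032], [0, -0.01, 0, 0, 0, 0, 0.032], [0, -0.025, 0, 0, 0, 0, 0.032], [0, -0.035, 0, 0, 0, 0, 0.032], [0, -0.035, 0, 0, 0, 0, 0.08]]}}

```text
clock: 15.2
position: [419.5, 116.0, 116.3]
ee_rot: [-0.001, -0.706, 0.708, 0.004]
contact_force: [0.2, -0.2, -0.4]
gripper_width: 45.3
```

```bash
python3 g.py 655 218 130 180;  python3 -c "
from h import *
d=snap('wrist','w6.png')"
```

```text
at [419.5 116.  116.3] yaw 179.6 tilt [-0.004 -0.004 -1.   ] shift mm [-234.7  -15.  -103.7] rot [-0.004 -0.007  0.004] j [ 0.65  0.2  -0.6   0.   -0.78 -0.65] F [ 0.17 -0.24 -0.42] w 45.3 t 15.2
```

View pics/w6.png

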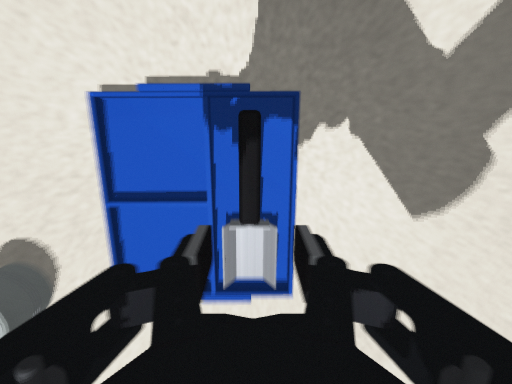

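{"name": "play_rows", "arguments": {"series": [[-0.018, -0.006, -0.008, 0, -0.004, 0, 0.085], [-0.036, -0.006, -0.016, 0, 0, 0, 0.085], [-0.036, -0.003, -0.016, 0, 0, 0, 0.085], [-0.036, 0, -0.016, 0, 0, 0, 0.085], [-0.036, 0, -0.016, 0, 0, 0, 0.085], [-0.036, 0, -0.016, 0, 0, 0, 0.085], [-0.018, 0, -0.008, 0, 0, 0, 0.085], [0, 0, 0, 0, 0, 0, 0.085], [0, 0, 0, 0, 0, 0, 0.085]]}}

```text
clock: 16.15
position: [646.3, 216.1, 150.8]
ee_rot: [0.007, 0.711, -0.703, 0.006]
contact_force: [0.1, -0.3, -0.5]
gripper_width: 85.2
```

```bash
python3 g.py 655 218 130 180;  python3 -c "
from h import *
d=snap('wrist','w7.png')
hsv=cv2.cvtColor(d['color'],cv2.COLOR_RGB2HSV);print(proj(d,(655,218,60)))
m=cv2.inRange(hsv,(0,0,0),(180,255,40))
n,l,s,c=cv2.connectedComponentsWithStats(m)
for i in range(1,n):
  if s[i,4]>60: print(s[i],c[i].round(1),onz(d,c[i],60).round(1))"
```

```text
at [646.3 216.1 150.8] yaw 179.9 tilt [ 0.019  0.01  -1.   ] shift mm [-8.3 21.  -1.7] rot [ 0.01  -0.001 -0.019] j [ 0.56  0.53  0.03  0.   -1.05 -0.56] F [ 0.09 -0.27 -0.45] w 85.2 t 16.15
[244.98086531 194.50438534]
[ 481    0   31  106 2149] [500.3  61.3] [463.6 113.6  60. ]
[458  34  13  29 112] [464.2  47. ] [492.2 103.8  60. ]
[231 183  29  28 650] [244.8 196.6] [655.2 219.9  60. ]
[    0   234   512   150 44375] [255. 331.] [646.2 359.1  60. ]
```

View pics/w7.png

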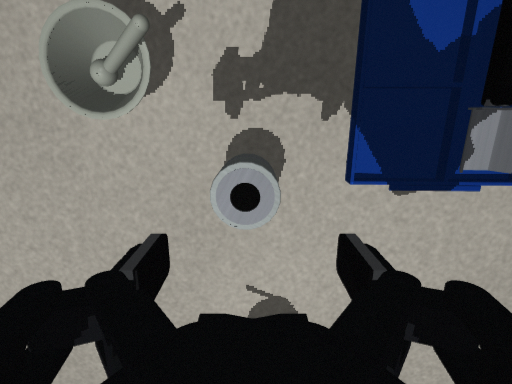

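{"name": "play_rows", "arguments": {"series": [[-0.004, 0.01, -0.001, 0.006, 0, -0.012, 0.085], [-0.003, 0.02, -0.001, 0, 0, 0, 0.085], [0, 0.025, 0, 0, 0, 0, 0.085], [0, 0.015, 0, 0, 0, 0, 0.085], [0, 0.003, 0, 0, 0, 0, 0.085], [0, 0, 0, 0, 0, 0, 0.085], [0, 0, 0, 0, 0, 0, 0.085]]}}

```text
clock: 16.9
position: [650.0, 216.7, 77.4]
ee_rot: [0.002, 0.708, -0.706, 0.001]
contact_force: [0.1, -1.0, 0.3]
gripper_width: 84.9
```

```bash
python3 g.py 655.3 219.5 25 180
```

```text
at [650.  216.7  77.4] yaw 180.0 tilt [ 0.004  0.004 -1.   ] shift mm [-5.  52.4 -2.6] rot [ 0.004 -0.001 -0.004] j [ 0.56  0.61 -0.02 -0.   -0.94 -0.56] F [ 0.11 -1.01  0.27] w 84.9 t 16.9
```

{"name": "play_rows", "arguments": {"series": [[-0.003, 0.008, -0.001, 0.002, 0, -0.002, 0.085], [-0.002, 0.014, -0.001, 0, 0, 0, 0.085], [0, 0.014, 0, 0, 0, 0, 0.085], [0, 0.008, 0, 0, 0, 0, 0.085], [0, 0.002, 0, 0, 0, 0, 0.085], [0, 0, 0, 0, 0, 0, 0.085]]}}

```text
clock: 17.5
position: [656.3, 219.4, 28.9]
ee_rot: [0.002, 0.708, -0.706, 0.001]
contact_force: [0.5, -0.1, 1.1]
gripper_width: 84.9
```

```bash
python3 g.py 655.3 219.5 25 180
```

```text
at [656.3 219.4  28.9] yaw 180.0 tilt [ 0.004  0.003 -1.   ] shift mm [ 1.   3.9 -0.1] rot [ 0.003 -0.001 -0.004] j [ 0.56  0.67 -0.04 -0.   -0.85 -0.56] F [ 0.54 -0.15  1.09] w 84.9 t 17.5
```

{"name": "play_rows", "arguments": {"series": [[0.001, 0.003, 0, 0, 0, 0, 0.07], [0, 0, 0, 0, 0, 0, 0.04], [0, 0, 0, 0, 0, 0, 0.04], [0, 0, 0, 0, 0, 0, 0.04], [0, 0, 0, 0, 0, 0, 0.04], [0, 0, 0, 0, 0, 0, 0.04]]}}

```text
clock: 18.1
position: [655.8, 219.8, 27.3]
ee_rot: [0.002, 0.708, -0.706, 0.002]
contact_force: [0.1, 0.8, 0.5]
gripper_width: 60.4
```

```bash
python3 g.py 655.3 219.5 25 180; python3 -c "
from h import *
s=read_state();print(s['joint_efforts'].round(2),s['wrist_torque'].round(3))"
```

```text
at [655.8 219.8  27.3] yaw 180.0 tilt [ 0.006  0.004 -1.   ] shift mm [0.6 2.3 0.3] rot [ 0.004 -0.    -0.006] j [ 0.56  0.67 -0.04  0.   -0.85 -0.56] F [0.11 0.77 0.46] w 60.4 t 18.1
[ 1.000e-02 -4.951e+01  1.549e+01  3.460e+00  2.000e-02 -0.000e+00] [ 0.002 -0.027  0.001]
```

{"name": "play_rows", "arguments": {"series": [[0, -0.01, 0, 0, 0, 0, 0.04], [0, -0.02, 0, 0, 0, 0, 0.04], [0, -0.03, 0, 0, 0, 0, 0.04], [0, -0.03, 0, 0, 0, 0, 0.04], [0, -0.01, 0, 0, 0, 0, 0.04], [0, 0, 0, 0, 0, 0, 0.04], [0, 0, 0, 0, 0, 0, 0.04]]}}

```text
clock: 18.8
position: [654.6, 218.9, 132.0]
ee_rot: [0.002, 0.708, -0.706, 0.001]
contact_force: [0.2, 0.6, -0.8]
gripper_width: 60.6
```

```bash
python3 g.py 504 172.5 120 180; python3 -c "
from h import *
s=read_state();print(s['joint_efforts'].round(2),s['wrist_torque'].round(3))"
```

```text
at [654.6 218.9 132. ] yaw 180.0 tilt [ 0.005  0.003 -1.   ] shift mm [150.6  11.1  46.6] rot [ 0.003 -0.001 -0.005] j [ 0.56  0.57  0.05 -0.   -1.05 -0.56] F [ 0.22  0.58 -0.82] w 60.6 t 18.8
[ 0.000e+00 -4.802e+01  1.832e+01  4.110e+00  2.000e-02  0.000e+00] [-0.015  0.042  0.004]
```

{"name": "play_rows", "arguments": {"series": [[0, 0, 0, 0, 0, 0, 0.04]]}}

```text
clock: 18.9
position: [654.0, 218.7, 130.7]
ee_rot: [0.001, 0.708, -0.706, 0.001]
contact_force: [-0.0, -1.2, -1.8]
gripper_width: 60.5
```

{"name": "play_rows", "arguments": {"series": [[0, 0, 0, 0, 0, 0, 0.04]]}}

```text
clock: 19.0
position: [653.3, 218.3, 129.1]
ee_rot: [0.001, 0.708, -0.707, -0.0]
contact_force: [-0.3, 0.6, -0.8]
gripper_width: 60.3
```

{"name": "play_rows", "arguments": {"series": [[0, 0, 0, 0, 0, 0, 0.04]]}}

```text
clock: 19.1
position: [652.7, 218.1, 127.7]
ee_rot: [-0.0, 0.707, -0.707, -0.001]
contact_force: [-0.1, -0.2, -1.2]
gripper_width: 60.1
```

{"name": "play_rows", "arguments": {"series": [[0.018, -0.002, 0.006, 0, 0, 0, 0.04], [0.035, -0.002, 0.011, 0, 0, 0, 0.04], [0.035, -0.001, 0.011, 0, 0, 0, 0.04], [0.035, 0, 0.011, 0, 0, 0, 0.04], [0.018, 0, 0.005, 0, 0, 0, 0.04], [0, 0, 0, 0, 0, 0, 0.04], [0, 0, 0, 0, 0, 0, 0.04]]}}

```text
clock: 19.8
position: [504.9, 171.0, 126.7]
ee_rot: [0.003, -0.705, 0.709, 0.004]
contact_force: [0.9, 0.3, -0.5]
gripper_width: 60.3
```

```bash
python3 g.py 504 172.5 31.5 180; python3 -c "
from h import *
d=snap('wrist','w8.png')"
```

```text
at [504.9 171.  126.7] yaw 179.9 tilt [-0.01  -0.005 -1.   ] shift mm [-0.1 95.2 -2. ] rot [-0.005 -0.002  0.01 ] j [ 0.63  0.34 -0.35 -0.   -0.89 -0.63] F [ 0.93  0.31 -0.55] w 60.3 t 19.8
```

View pics/w8.png

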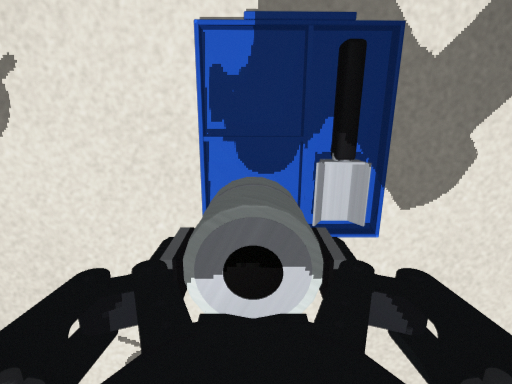

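```bash
python3 -c "
from h import *
d=load('w8')
for p in [(195,20),(404,22),(380,236),(305,134),(200,134)]: print(onz(d,p,18).round(1))"
```

```text
[549.7  32.8  18. ]
[383.2  34.   18. ]
[381.3 218.5  18. ]
[458.3 121.7  18. ]
[550.1 121.5  18. ]
```

{"name": "play_rows", "arguments": {"series": [[0, 0.01, 0, -0.003, 0, 0.005, 0.04], [0, 0.02, -0.001, 0, 0, 0, 0.04], [0, 0.02, 0, 0, 0, 0, 0.04], [0, 0.012, 0, 0, 0, 0, 0.04], [0, 0.003, 0, 0, 0, 0, 0.04], [0, 0, 0, 0, 0, 0, 0.04], [0, 0, 0, 0, 0, 0, 0.04]]}}

```text
clock: 20.55
position: [513.1, 175.4, 58.6]
ee_rot: [-0.001, -0.707, 0.707, 0.001]
contact_force: [-0.2, 0.4, 0.1]
gripper_width: 60.5
```

```bash
python3 g.py 504 172.5 31.5 180
```

```text
at [513.1 175.4  58.6] yaw 179.8 tilt [ 0. -0. -1.] shift mm [ 9.1 27.1  2.9] rot [-0.    -0.003 -0.   ] j [ 0.63  0.44 -0.41  0.   -0.72 -0.63] F [-0.21  0.35  0.05] w 60.5 t 20.55
```

{"name": "play_rows", "arguments": {"series": [[0.004, 0.005, 0.002, 0, 0, 0, 0.04], [0.003, 0.007, 0.001, 0, 0, 0, 0.04], [0.001, 0.006, 0, 0, 0, 0, 0.04], [0, 0.002, 0, 0, 0, 0, 0.04], [0, 0, 0, 0, 0, 0, 0.04], [0, 0, 0, 0, 0, 0, 0.04]]}}

```text
clock: 21.15
position: [505.4, 172.8, 38.7]
ee_rot: [0.002, 0.708, -0.707, 0.0]
contact_force: [0.8, 0.3, 0.4]
gripper_width: 60.4
```

```bash
python3 g.py 503.5 171.5 31.5 180
```

```text
at [505.4 172.8  38.7] yaw 179.8 tilt [ 0.003  0.001 -1.   ] shift mm [2.  7.2 1.3] rot [ 0.001 -0.003 -0.003] j [ 0.63  0.45 -0.45  0.   -0.66 -0.64] F [0.82 0.25 0.37] w 60.4 t 21.15
```

{"name": "play_rows", "arguments": {"series": [[0.001, 0.003, 0.001, 0, 0, 0, 0.04], [0, 0.003, 0, 0, 0, 0, 0.04], [0, 0.001, 0, 0, 0, 0, 0.04], [0, 0, 0, 0, 0, 0, 0.04]]}}

```text
clock: 21.55
position: [504.8, 172.0, 31.5]
ee_rot: [0.002, 0.708, -0.706, 0.001]
contact_force: [0.2, -0.1, -0.4]
gripper_width: 60.4
```

```bash
python3 g.py 503.5 171.5 31.5 180
```

```text
at [504.8 172.   31.5] yaw 179.8 tilt [ 0.004  0.002 -1.   ] shift mm [1.3 0.  0.5] rot [ 0.002 -0.003 -0.004] j [ 0.63  0.46 -0.46  0.   -0.64 -0.64] F [ 0.22 -0.14 -0.37] w 60.4 t 21.55
```

{"name": "play_rows", "arguments": {"series": [[0, 0, 0, 0, 0, 0, 0.085], [0, 0, 0, 0, 0, 0, 0.085], [0, 0, 0, 0, 0, 0, 0.085], [0, -0.01, 0, 0, 0, 0, 0.085], [0, -0.025, 0, 0, 0, 0, 0.085], [0, -0.035, 0, 0, 0, 0, 0.085], [0, -0.035, 0, 0, 0, 0, 0.085], [0, -0.01, 0, 0, 0, 0, 0.085], [0, 0, 0, 0, 0, 0, 0.085]]}}

```text
clock: 22.45
position: [504.7, 171.7, 154.0]
ee_rot: [0.003, 0.708, -0.706, 0.001]
contact_force: [0.0, -0.1, -0.1]
gripper_width: 84.8
```

```bash
python3 g.py 676 -192 140 180
```

```text
at [504.7 171.7 154. ] yaw 179.9 tilt [ 0.006  0.002 -1.   ] shift mm [-172.    14.2  363.4] rot [ 0.002 -0.002 -0.006] j [ 0.63  0.3  -0.33  0.   -0.93 -0.64] F [ 0.01 -0.14 -0.11] w 84.8 t 22.45
```

{"name": "play_rows", "arguments": {"series": [[-0.01, 0, 0.02, 0, 0, 0, 0.085], [-0.02, 0, 0.042, 0, 0, 0, 0.085], [-0.02, 0, 0.042, 0, 0, 0, 0.085], [-0.02, 0, 0.042, 0, 0, 0, 0.085], [-0.02, 0, 0.042, 0, 0, 0, 0.085], [-0.02, 0, 0.042, 0, 0, 0, 0.085], [-0.02, 0, 0.042, 0, 0, 0, 0.085], [-0.02, 0, 0.042, 0, 0, 0, 0.085], [-0.015, 0, 0.03, 0, 0, 0, 0.085], [0, 0, 0, 0, 0, 0, 0.085]]}}

```text
clock: 23.45
position: [669.6, -184.7, 139.4]
ee_rot: [-0.006, 0.708, -0.706, -0.004]
contact_force: [-0.2, 0.8, -1.0]
gripper_width: 85.0
```

{"name": "play_rows", "arguments": {"series": [[0, 0, 0, 0, 0, 0, 0.085]]}}

```text
clock: 23.55
position: [668.7, -185.3, 137.2]
ee_rot: [-0.006, 0.709, -0.706, -0.006]
contact_force: [0.1, 0.2, -0.2]
gripper_width: 84.9
```

```bash
python3 g.py 676 -192 140 180;  python3 -c "
from h import *
d=snap('wrist','w9.png');print(proj(d,(676,-192,62)))
hsv=cv2.cvtColor(d['color'],cv2.COLOR_RGB2HSV)
m=cv2.inRange(hsv,(2,130,40),(15,255,255))
c,_=cv2.findContours(m,cv2.RETR_EXTERNAL,cv2.CHAIN_APPROX_NONE)
c=max(c,key=cv2.contourArea);print(cv2.boundingRect(c),cv2.minEnclosingCircle(c))"
```

```text
at [ 668.7 -185.3  137.2] yaw -180.0 tilt [-0.017  0.004 -1.   ] shift mm [-7.3 -2.9  6.7] rot [0.004 0.    0.017] j [-0.04  0.58  0.09 -0.   -1.1   0.04] F [ 0.06  0.22 -0.17] w 84.9 t 23.55
[242.34657584 190.28217914]
(208, 148, 69, 83) ((242.37742614746094, 188.82879638671875), 41.49006652832031)
```

View pics/w9.png

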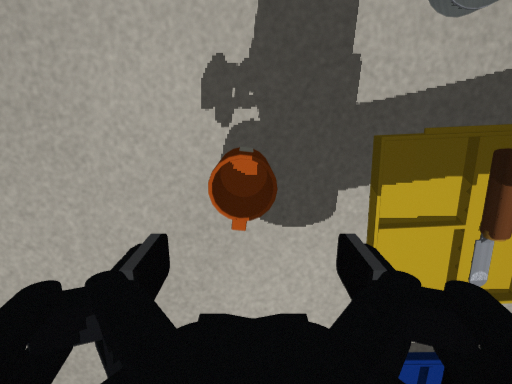

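```bash
python3 -c "
from h import *
d=load('w9')
for p in [(243,187),(208.5,187),(277,187)]: print(onz(d,p,62).round(1))
for p in [(378,137),(368,225)]: print('Y',onz(d,p,18).round(1))"
```

```text
[ 675.5 -194.7   62. ]
[ 702.8 -194.8   62. ]
[ 648.4 -194.6   62. ]
Y [ 551.9 -230.4   18. ]
Y [ 551.7 -143.7   18. ]
```

{"name": "play_rows", "arguments": {"series": [[-0.003, 0.01, 0.003, 0.002, 0, 0.009, 0.085], [-0.002, 0.02, 0.002, 0, 0, 0, 0.085], [0, 0.02, 0, 0, 0, 0, 0.085], [0, 0.01, 0, 0, 0, 0, 0.085], [0, 0.003, 0, 0, 0, 0, 0.085], [0, 0, 0, 0, 0, 0, 0.085], [0, 0, 0, 0, 0, 0, 0.085]]}}

```text
clock: 24.3
position: [671.7, -182.9, 71.0]
ee_rot: [-0.006, 0.708, -0.706, 0.001]
contact_force: [-0.5, -0.3, 0.4]
gripper_width: 85.0
```

```bash
python3 g.py 676 -194 22 180
```

```text
at [ 671.7 -182.9   71. ] yaw -179.4 tilt [-0.008  0.003 -1.   ] shift mm [-4.6 48.9 11.3] rot [0.003 0.01  0.008] j [-0.04  0.64  0.02 -0.   -0.96  0.05] F [-0.49 -0.3   0.44] w 85.0 t 24.3
```

{"name": "play_rows", "arguments": {"series": [[-0.003, 0.008, 0.006, 0.002, 0.005, 0.004, 0.085], [-0.001, 0.014, 0.004, 0, 0, 0, 0.085], [0, 0.014, 0.001, 0, 0, 0, 0.085], [0, 0.006, 0, 0, 0, 0, 0.085], [0, 0.001, 0, 0, 0, 0, 0.085], [0, 0, 0, 0, 0, 0, 0.085]]}}

```text
clock: 24.9
position: [676.7, -195.4, 25.3]
ee_rot: [-0.002, 0.707, -0.707, 0.001]
contact_force: [-0.2, -0.2, 0.7]
gripper_width: 85.0
```

```bash
python3 g.py 675.5 -194.5 22 180
```

```text
at [ 676.7 -195.4   25.3] yaw -179.8 tilt [-0.001  0.    -1.   ] shift mm [ 1.2  3.3 -0.9] rot [0.    0.004 0.001] j [-0.05  0.7   0.   -0.   -0.88  0.06] F [-0.21 -0.17  0.7 ] w 85.0 t 24.9
```

{"name": "play_rows", "arguments": {"series": [[0.001, 0.003, -0.0005, 0, 0, 0, 0.07], [0, 0, 0, 0, 0, 0, 0.03], [0, 0, 0, 0, 0, 0, 0.03], [0, 0, 0, 0, 0, 0, 0.03], [0, 0, 0, 0, 0, 0, 0.03], [0, 0, 0, 0, 0, 0, 0.03]]}}

```text
clock: 25.5
position: [676.6, -194.6, 23.7]
ee_rot: [0.001, -0.707, 0.707, -0.002]
contact_force: [-0.2, -0.6, -0.3]
gripper_width: 54.8
```

{"name": "play_rows", "arguments": {"series": [[0, -0.01, 0, 0, 0, 0, 0.03], [0, -0.02, 0, 0, 0, 0, 0.03], [0, -0.03, 0, 0, 0, 0, 0.03], [0, -0.03, 0, 0, 0, 0, 0.03], [0, -0.01, 0, 0, 0, 0, 0.03], [0, 0, 0, 0, 0, 0, 0.03]]}}

```text
clock: 26.1
position: [676.1, -194.6, 128.6]
ee_rot: [0.001, -0.707, 0.707, -0.002]
contact_force: [-0.1, 0.0, -0.8]
gripper_width: 55.0
```

```bash
python3 g.py 497 -183 120 180
```

```text
at [ 676.1 -194.6  128.6] yaw -179.8 tilt [ 0. -0. -1.] shift mm [179.    8.6 -12.4] rot [-0.     0.004 -0.   ] j [-0.05  0.59  0.09  0.   -1.07  0.06] F [-0.14  0.03 -0.82] w 55.0 t 26.1
```

{"name": "play_rows", "arguments": {"series": [[0.02, -0.002, -0.001, 0, 0, 0, 0.03], [0.036, -0.002, -0.002, 0, 0, 0, 0.03], [0.036, 0, -0.002, 0, 0, 0, 0.03], [0.036, 0, -0.002, 0, 0, 0, 0.03], [0.036, 0, -0.002, 0, 0, 0, 0.03], [0.014, 0, -0.001, 0, 0, 0, 0.03], [0, 0, 0, 0, 0, 0, 0.03], [0, 0, 0, 0, 0, 0, 0.03]]}}

```text
clock: 26.9
position: [485.5, -183.6, 122.4]
ee_rot: [-0.006, 0.708, -0.706, -0.005]
contact_force: [-0.2, 0.0, 0.3]
gripper_width: 54.9
```

```bash
python3 g.py 497 -183 28 180
```

```text
at [ 485.5 -183.6  122.4] yaw -179.9 tilt [-0.015  0.004 -1.   ] shift mm [-12.9  94.2  -0.2] rot [0.004 0.002 0.015] j [-0.05  0.32 -0.39 -0.   -0.87  0.06] F [-0.18  0.01  0.27] w 54.9 t 26.9
```

{"name": "play_rows", "arguments": {"series": [[-0.004, 0.01, 0, 0.002, 0, 0.007, 0.03], [-0.002, 0.02, 0, 0, 0, 0, 0.03], [0, 0.02, 0, 0, 0, 0, 0.03], [0, 0.01, 0, 0, 0, 0, 0.03], [0, 0.003, 0, 0, 0, 0, 0.03], [0, 0, 0, 0, 0, 0, 0.03], [0, 0, 0, 0, 0, 0, 0.03]]}}

```text
clock: 27.6
position: [498.9, -184.0, 55.7]
ee_rot: [-0.003, 0.707, -0.707, -0.0]
contact_force: [0.3, -0.0, -0.6]
gripper_width: 55.2
```

```bash
python3 g.py 497 -183 28 180
```

```text
at [ 498.9 -184.    55.7] yaw -179.8 tilt [-0.004  0.    -1.   ] shift mm [ 1.8 27.7 -1. ] rot [0.    0.004 0.004] j [-0.05  0.43 -0.44 -0.   -0.71  0.05] F [ 0.28 -0.04 -0.65] w 55.2 t 27.6
```

{"name": "play_rows", "arguments": {"series": [[0.001, 0.006, 0, 0, 0, 0.002, 0.03], [0, 0.008, 0, 0, 0, 0, 0.03], [0, 0.006, 0, 0, 0, 0, 0.03], [0, 0.002, 0, 0, 0, 0, 0.03], [0, 0, 0, 0, 0, 0, 0.03], [0, 0, 0, 0, 0, 0, 0.03]]}}

```text
clock: 28.2
position: [499.1, -184.2, 33.7]
ee_rot: [0.001, -0.707, 0.707, -0.002]
contact_force: [0.0, 0.4, -0.3]
gripper_width: 54.8
```

```bash
python3 g.py 497 -183 28 180
```

```text
at [ 499.1 -184.2   33.7] yaw -179.8 tilt [ 0.002 -0.    -1.   ] shift mm [ 2.1  5.7 -1.2] rot [-0.     0.004 -0.002] j [-0.05  0.46 -0.46 -0.   -0.65  0.05] F [ 0.    0.36 -0.31] w 54.8 t 28.2
```

{"name": "play_rows", "arguments": {"series": [[0.001, 0.003, 0, 0, 0, 0, 0.03], [0, 0.002, 0, 0, 0, 0, 0.03], [0, 0.0005, 0, 0, 0, 0, 0.03], [0, 0, 0, 0, 0, 0, 0.03]]}}

```text
clock: 28.6
position: [498.3, -184.2, 28.1]
ee_rot: [0.0, -0.707, 0.707, -0.003]
contact_force: [-0.6, -0.6, -0.1]
gripper_width: 55.2
```

{"name": "play_rows", "arguments": {"series": [[0, 0, 0, 0, 0, 0, 0.085], [0, 0, 0, 0, 0, 0, 0.085], [0, 0, 0, 0, 0, 0, 0.085], [0, -0.01, 0, 0, 0, 0, 0.085], [0, -0.025, 0, 0, 0, 0, 0.085], [0, -0.035, 0, 0, 0, 0, 0.085], [0, -0.035, 0, 0, 0, 0, 0.085], [0, -0.01, 0, 0, 0, 0, 0.085], [0, 0, 0, 0, 0, 0, 0.085]]}}

```text
clock: 29.5
position: [498.1, -184.5, 150.6]
ee_rot: [0.0, -0.707, 0.707, -0.003]
contact_force: [-0.3, -0.2, -0.6]
gripper_width: 85.2
```

```bash
python3 g.py 489 -367 130 180
```

```text
at [ 498.1 -184.5  150.6] yaw -179.7 tilt [ 0.004 -0.001 -1.   ] shift mm [ 10.1  20.7 182.5] rot [-0.001  0.005 -0.004] j [-0.05  0.3  -0.34  0.   -0.93  0.05] F [-0.34 -0.22 -0.59] w 85.2 t 29.5
```

{"name": "play_rows", "arguments": {"series": [[0.001, 0, 0.02, 0, 0, 0, 0.085], [0.002, 0, 0.036, 0, 0, 0, 0.085], [0.002, 0, 0.036, 0, 0, 0, 0.085], [0.002, 0, 0.036, 0, 0, 0, 0.085], [0.002, 0, 0.036, 0, 0, 0, 0.085], [0, 0, 0.014, 0, 0, 0, 0.085], [0, 0, 0, 0, 0, 0, 0.085], [0, 0, 0, 0, 0, 0, 0.085]]}}

```text
clock: 30.3
position: [485.5, -365.5, 141.8]
ee_rot: [-0.005, 0.709, -0.705, -0.001]
contact_force: [-0.6, 1.3, 0.2]
gripper_width: 85.0
```

```bash
python3 g.py 489 -367 130 180;  python3 -c "
from h import *
d=snap('wrist','w10.png');print(proj(d,(489,-367,60)))
hsv=cv2.cvtColor(d['color'],cv2.COLOR_RGB2HSV)
m=cv2.inRange(hsv,(55,70,20),(95,255,255))
n,l,s,c=cv2.connectedComponentsWithStats(m)
for i in range(1,n):
  if s[i,4]>60: print(s[i],c[i].round(1),onz(d,c[i],60).round(1))"
```

```text
at [ 485.5 -365.5  141.8] yaw -179.6 tilt [-0.008  0.007 -1.   ] shift mm [-3.5 11.8  1.6] rot [0.007 0.006 0.008] j [-0.38  0.44 -0.15 -0.   -1.    0.39] F [-0.58  1.34  0.24] w 85.0 t 30.3
[248.18291583 193.96065011]
[233 183  31  31 754] [248.2 198.1] [ 489.  -363.5   60. ]
```

View pics/w10.png

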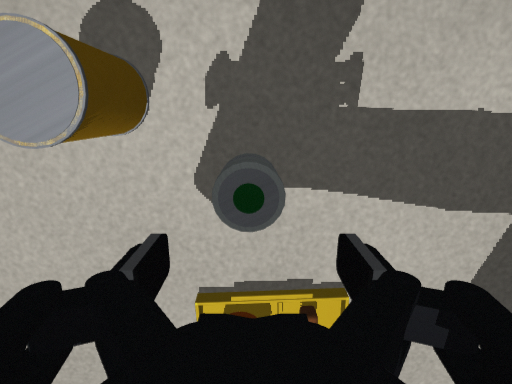

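{"name": "play_rows", "arguments": {"series": [[-0.001, 0.01, 0, 0.003, 0.003, 0.003, 0.085], [0, 0.02, 0, 0, 0, 0, 0.085], [0, 0.02, 0, 0, 0, 0, 0.085], [0, 0.012, 0, 0, 0, 0, 0.085], [0, 0.003, 0, 0, 0, 0, 0.085], [0, 0, 0, 0, 0, 0, 0.085], [0, 0, 0, 0, 0, 0, 0.085]]}}

```text
clock: 31.05
position: [487.9, -358.6, 74.0]
ee_rot: [-0.006, 0.708, -0.706, 0.003]
contact_force: [-0.4, -0.3, -0.7]
gripper_width: 85.0
```

```bash
python3 g.py 489 -364.5 25 180
```

```text
at [ 487.9 -358.6   74. ] yaw -179.3 tilt [-0.004  0.004 -1.   ] shift mm [-1.2 48.9  6.1] rot [0.004 0.012 0.004] j [-0.37  0.5  -0.23 -0.   -0.84  0.38] F [-0.41 -0.34 -0.66] w 85.0 t 31.05
```

{"name": "play_rows", "arguments": {"series": [[-0.001, 0.008, 0.003, 0.002, 0.006, 0.002, 0.085], [0, 0.014, 0.002, 0, 0, 0, 0.085], [0, 0.014, 0, 0, 0, 0, 0.085], [0, 0.006, 0, 0, 0, 0, 0.085], [0, 0.001, 0, 0, 0, 0, 0.085], [0, 0, 0, 0, 0, 0, 0.085]]}}

```text
clock: 31.65
position: [490.2, -365.1, 29.3]
ee_rot: [0.001, -0.707, 0.707, -0.002]
contact_force: [-0.1, -0.5, -0.3]
gripper_width: 84.9
```

```bash
python3 g.py 489 -364.5 25 180
```

```text
at [ 490.2 -365.1   29.3] yaw -179.7 tilt [ 0.002 -0.    -1.   ] shift mm [ 1.2  4.3 -0.7] rot [-0.     0.004 -0.002] j [-0.38  0.57 -0.26 -0.   -0.74  0.38] F [-0.13 -0.47 -0.29] w 84.9 t 31.65
```

{"name": "play_rows", "arguments": {"series": [[0.001, 0.003, 0, 0, 0, 0, 0.07], [0, 0, 0, 0, 0, 0, 0.04], [0, 0, 0, 0, 0, 0, 0.04], [0, 0, 0, 0, 0, 0, 0.04], [0, 0, 0, 0, 0, 0, 0.04], [0, 0, 0, 0, 0, 0, 0.04]]}}

```text
clock: 32.25
position: [489.0, -365.3, 26.9]
ee_rot: [0.001, -0.707, 0.707, -0.002]
contact_force: [0.4, -0.8, -1.3]
gripper_width: 60.4
```

{"name": "play_rows", "arguments": {"series": [[0, -0.01, 0, 0, 0, 0, 0.04], [0, -0.02, 0, 0, 0, 0, 0.04], [0, -0.03, 0, 0, 0, 0, 0.04], [0, -0.03, 0, 0, 0, 0, 0.04], [0, -0.01, 0, 0, 0, 0, 0.04], [0, 0, 0, 0, 0, 0, 0.04], [0, 0, 0, 0, 0, 0, 0.04]]}}

```text
clock: 32.95
position: [486.1, -363.3, 128.6]
ee_rot: [-0.002, 0.709, -0.705, -0.001]
contact_force: [-0.7, 0.7, -3.9]
gripper_width: 60.8
```

{"name": "play_rows", "arguments": {"series": [[0, 0, 0, 0, 0, 0, 0.04]]}}

```text
clock: 33.05
position: [485.3, -362.9, 127.2]
ee_rot: [-0.003, 0.709, -0.705, -0.001]
contact_force: [0.1, -0.3, -3.6]
gripper_width: 60.5
```

{"name": "play_rows", "arguments": {"series": [[0, 0, 0, 0, 0, 0, 0.04]]}}

```text
clock: 33.15
position: [484.6, -362.5, 125.7]
ee_rot: [-0.004, 0.71, -0.705, -0.002]
contact_force: [-0.5, -0.9, -2.9]
gripper_width: 60.5
```

```bash
python3 g.py 492 -91 130 180; python3 -c "
from h import *
s=read_state();print(s['joint_efforts'].round(2),s['wrist_torque'].round(3))"
```

```text
at [ 484.6 -362.5  125.7] yaw -179.9 tilt [-0.008  0.007 -1.   ] shift mm [  -7.9   -2.4 -271.5] rot [0.007 0.002 0.008] j [-0.38  0.45 -0.17 -0.   -0.96  0.38] F [-0.51 -0.9  -2.85] w 60.5 t 33.15
[ 0.000e+00 -4.229e+01  1.773e+01  4.110e+00 -3.000e-02  0.000e+00] [-0.    -0.013 -0.018]
```

{"name": "play_rows", "arguments": {"series": [[-0.001, -0.012, -0.02, 0.003, 0, 0.003, 0.04], [-0.001, -0.006, -0.038, 0, 0, 0, 0.04], [-0.001, -0.003, -0.038, 0, 0, 0, 0.04], [-0.001, -0.002, -0.038, 0, 0, 0, 0.04], [-0.001, -0.002, -0.038, 0, 0, 0, 0.04], [-0.001, -0.002, -0.038, 0, 0, 0, 0.04], [-0.001, 0, -0.034, 0, 0, 0, 0.04], [0, 0, -0.014, 0, 0, 0, 0.04], [0, 0, 0, 0, 0, 0, 0.04], [0, 0, 0, 0, 0, 0, 0.04]]}}

```text
clock: 34.15
position: [487.5, -95.3, 144.1]
ee_rot: [-0.008, 0.71, -0.704, -0.009]
contact_force: [-0.3, 0.5, -4.1]
gripper_width: 60.6
```

```bash
python3 g.py 492 -91 31 180
```

```text
at [487.5 -95.3 144.1] yaw 179.9 tilt [-0.024  0.008 -1.   ] shift mm [ -7.3 113.   -3.5] rot [ 0.008 -0.001  0.024] j [ 0.13  0.27 -0.4  -0.01 -0.92 -0.12] F [-0.34  0.5  -4.05] w 60.6 t 34.15
```

{"name": "play_rows", "arguments": {"series": [[0, 0.01, -0.001, 0.003, 0, 0.01, 0.04], [0, 0.02, -0.001, 0, 0, 0.002, 0.04], [0, 0.022, 0, 0, 0, 0, 0.04], [0, 0.018, 0, 0, 0, 0, 0.04], [0, 0.006, 0, 0, 0, 0, 0.04], [0, 0, 0, 0, 0, 0, 0.04], [0, 0, 0, 0, 0, 0, 0.04]]}}

```text
clock: 34.85
position: [486.9, -99.0, 64.8]
ee_rot: [-0.001, 0.708, -0.706, -0.008]
contact_force: [0.3, 0.5, -3.2]
gripper_width: 60.3
```

```bash
python3 g.py 492 -91 31 180
```

```text
at [486.9 -99.   64.8] yaw 179.5 tilt [-0.013  0.003 -1.   ] shift mm [-5.4 33.7 -7.9] rot [ 0.003 -0.009  0.013] j [ 0.12  0.37 -0.5  -0.01 -0.71 -0.13] F [ 0.33  0.49 -3.24] w 60.3 t 34.85
```

{"name": "play_rows", "arguments": {"series": [[-0.002, 0.004, -0.004, 0.002, -0.004, 0.007, 0.04], [-0.001, 0.006, -0.003, 0, 0, 0, 0.04], [0, 0.005, -0.001, 0, 0, 0, 0.04], [0, 0.002, 0, 0, 0, 0, 0.04], [0, 0, 0, 0, 0, 0, 0.04]]}}

```text
clock: 35.35
position: [492.2, -90.2, 48.9]
ee_rot: [0.002, 0.707, -0.707, -0.001]
contact_force: [0.5, -0.6, -4.0]
gripper_width: 60.7
```

```bash
python3 g.py 492 -91 31 180
```

```text
at [492.2 -90.2  48.9] yaw 179.8 tilt [ 0.001  0.001 -1.   ] shift mm [ 0.2 17.9  0.8] rot [ 0.001 -0.004 -0.001] j [ 0.14  0.4  -0.52 -0.   -0.65 -0.15] F [ 0.5  -0.63 -4.03] w 60.7 t 35.35
```

{"name": "play_rows", "arguments": {"series": [[0, 0.004, 0, 0, 0, 0, 0.04], [0, 0.005, 0, 0, 0, 0, 0.04], [0, 0.002, 0, 0, 0, 0, 0.04], [0, 0, 0, 0, 0, 0, 0.04]]}}

```text
clock: 35.75
position: [492.4, -90.2, 37.0]
ee_rot: [0.002, 0.707, -0.707, -0.001]
contact_force: [0.5, -0.1, -3.0]
gripper_width: 60.3
```

```bash
python3 g.py 492 -91 31 180
```

```text
at [492.4 -90.2  37. ] yaw 179.8 tilt [ 0.001  0.001 -1.   ] shift mm [0.4 6.  0.9] rot [ 0.001 -0.004 -0.001] j [ 0.14  0.42 -0.53 -0.   -0.62 -0.15] F [ 0.51 -0.13 -2.99] w 60.3 t 35.75
```

{"name": "play_rows", "arguments": {"series": [[0, 0.003, 0, 0, 0, 0, 0.04], [0, 0.002, 0, 0, 0, 0, 0.04], [0, 0.0005, 0, 0, 0, 0, 0.04], [0, 0, 0, 0, 0, 0, 0.04]]}}

```text
clock: 36.15
position: [492.6, -90.3, 31.1]
ee_rot: [0.002, 0.707, -0.707, -0.001]
contact_force: [-0.1, -0.2, -2.2]
gripper_width: 60.3
```

{"name": "play_rows", "arguments": {"series": [[0, 0, 0, 0, 0, 0, 0.085], [0, 0, 0, 0, 0, 0, 0.085], [0, 0, 0, 0, 0, 0, 0.085], [0, -0.01, 0, 0, 0, 0, 0.085], [0, -0.025, 0, 0, 0, 0, 0.085], [0, -0.04, 0, 0, 0, 0, 0.085], [0, -0.04, 0, 0, 0, 0, 0.085], [0, -0.04, 0, 0, 0, 0, 0.085], [0, -0.04, 0, 0, 0, 0, 0.085], [0, 0, 0, 0, 0, 0, 0.085]]}}

```text
clock: 37.15
position: [493.8, -91.0, 241.4]
ee_rot: [-0.004, -0.707, 0.708, -0.003]
contact_force: [0.2, 0.6, 1.5]
gripper_width: 84.8
```

```bash
python3 g.py 492 -91 200 180; python3 -c "
from h import *
a=snap('wrist','w11.png');b=snap('scene','s11.png')
x=cv2.resize(b['color'][120:250,140:420],None,fx=2.5,fy=2.5)
cv2.imwrite('pics/s11c.png',cv2.cvtColor(x,cv2.COLOR_RGB2BGR))"
```

```text
at [493.8 -91.  241.4] yaw 179.9 tilt [ 0.01  -0.001 -1.   ] shift mm [ 2.3 41.4 -0.1] rot [-0.001 -0.002 -0.01 ] j [ 0.14  0.16 -0.28  0.   -1.12 -0.15] F [0.17 0.61 1.53] w 84.8 t 37.15
```

View pics/w11.png

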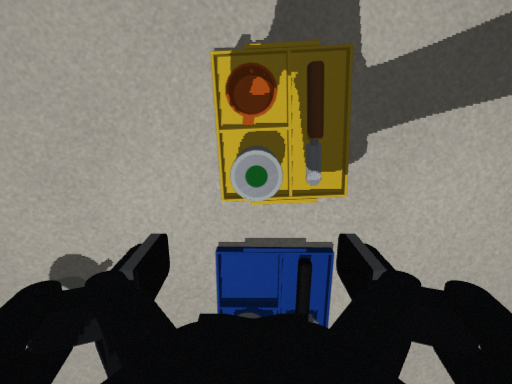

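View pics/s11c.png

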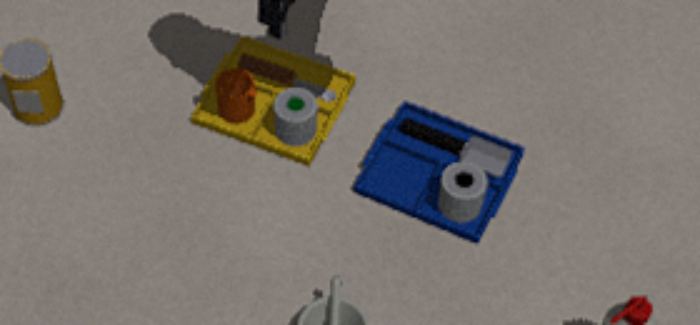

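```bash
python3 -c "
from h import *
d=load('w11')
q=np.array([onz(d,p,18)[:2] for p in [(211.5,52),(352,46),(348,195),(222,201)]])
c=q.mean(0); ey=(q[2]+q[3]-q[0]-q[1]); ey/=np.linalg.norm(ey); ex=np.array([ey[1],-ey[0]])
print('Y',q.round(),c.round(1),np.degrees(np.arctan2(ex[1],ex[0])))
for n,p,z in [('green',(257,176),64),('beaker',(251,89),66),('k end',(316,62),24),('k tip',(314,180),6)]:
  w=onz(d,p,z)[:2]-c; print(n,(w@ex).round(1),(w@ey).round(1))
b=load('s11');hsv=cv2.cvtColor(b['color'],cv2.COLOR_RGB2HSV)
C=lambda u,v:(140+u/2.5,120+v/2.5)
print('black',onz(b,C(464,180),64)); print([onz(b,C(*p),18)[:2].round() for p in [(404,103),(523,150),(477,242),(354,187)]])
a=load('scene0');
for p in [(57,88),(393,385)]: pass
df=cv2.absdiff(a['color'],b['color']).max(2)
for n,r in [('can',(138,135,170,175)),('bottle',(372,232,405,278)),('mortar',(255,235,292,270))]: print(n,df[r[1]:r[3],r[0]:r[2]].mean().round(2),(df[r[1]:r[3],r[0]:r[2]]>60).sum())"
```

```text
Y [[ 545. -229.]
 [ 380. -235.]
 [ 369.  -53.]
 [ 538.  -44.]] [ 458.  -139.9] 2.827468444817407
green 35.6 50.0
beaker 37.6 -44.9
k end -39.6 -74.5
k tip -41.7 71.6
black [506.83088253 172.30141894  64.        ]
[array([389.,  35.]), array([390., 219.]), array([561., 219.]), array([555.,  33.])]
can 4.19 0
bottle 4.02 0
mortar 3.78 0
```

```bash
python3 -c "
from h import *
print(job_done())"
```

```text
the job is handed in; nothing more can be done
None
```

The job is handed in, with everything in its tray after 37 s of robot time.

**Which tin is full:** the green-dot tin pulled about 3.5 N on lifting and the black-dot tin about 1.1 N. That makes green the full one and black the empty one. The black reading is a little above the 0.4–0.6 N expected for an empty tin, but the force noise was about ±1 N.

**Yellow tray (bench kit), positions in the tray's frame from the last wrist picture:**
- **Full tin (green dot):** (36, 50) mm, against a square centre of (37, 46).
- **Beaker:** (38, -45) mm, against (37, -46).
- **Palette knife:** lying flat and nearly parallel to the trough, with its grip about 6 mm off the trough's centre line and 10 mm from its middle.

**Blue tray (field kit), from the last scene picture, with world positions:**
- **Empty tin (black dot):** (507, 172) mm. The square centre is about (504, 172) from the wrist camera and about (511, 172) from the scene camera. These disagree by a few millimetres, but the tin is well inside the 18 mm limit from either.
- **Scoop:** lying flat within the trough walls. I checked this by eye only and did not measure its final position.

**Left alone:** the can, wash bottle and mortar show no change between the first and last scene pictures. The gripper is open at about 240 mm up, touching nothing. No check failed.

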